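Hold a top-heavy comparator balance on the flag

TASK

Grip the red handle of the comparator balance's lever and work the lever to raise the beam off its rest until its pointer stands in front of the green flag, and keep the pointer on the flag for five seconds without a break while the beam tries to swing away. Then lower the beam gently back onto the rest it started from and let go of the lever. Touch only the lever: keep off the beam, bottles and flag, never let the beam swing fast or slam, and leave the other things on the bench where they are.

Things in the scene. Friction and masses are not known exactly. Their poses are not given: they have to be found in the camera images.
- stand: Fixed white stand of the comparator balance (base 250 x 300 x 15 mm), placed and turned anew each time. Origin on the table; x from the lever side (faces robot) to the beam side, y left, z up. All pivots lie on one level line along x, at y = 0, 150 mm above the table: lever blade at x = -68, flag +10, beam +45 mm. White dial board at x = 0: 200 mm wide, top at 310 mm.
- lever (a joint): Teal lever on the beam's axle, joined to the beam only by a soft torsion spring (nothing else holds it). Value: spring twist = lever angle minus beam angle, rad, positive when the handle leans further to the stand's +y (left); 0 when let go. Torque on the beam = 0.22 N m/rad x this value. Stops at -0.9 and 0.9. Lever is counterweighted, 0.12 kg.
- handle (a point): Middle of the lever's red round handle bar, 24 mm diameter, 66 mm long, lying along the stand's x; 100 mm from the pivot line, at x = -102 mm of the stand. Free end to -x; the blade (14 mm wide) meets it about 34 mm to +x of this point. Can be pinched from above, fingers closing along the stand's y. At the start it leans to the right with the beam.
- beam (a joint): Balance beam with pointer; rad, 0 = level, pointer straight up; positive when the pointer leans to the stand's +y (left). Rests stop it at -0.32 (where it starts, right bottle down) and 0.32. Top-heavy: with the lever held still it topples to either side, time constant about 0.5 to 1.2 s. Nominal inertia about the pivot 0.025 kg m2, damping 0.01 N m s/rad, hardly any friction.
- pointer_tip (a point): Red tip of the beam's pointer, 150 mm above the beam's pivot when level, at x = +45 mm of the stand.
- flag (a joint): Angle of the green flag (target mark) on the dial, same sense and zero as the beam; set between -0.15 and 0.15 each time and stays there by friction. The pointer is on the flag when the beam's angle equals the flag's.
- flag_mid (a point): Point on the green flag (30 mm wide, 40 mm tall plate, just in front of the dial board) 150 mm from the pivot line, at x = +10 mm of the stand. Its y axis lies across the flag.
- crossbeam: The beam itself: crossbar 220 mm long, pans 140 mm left and right, pointer rod. Origin on the pivot line. Not to be touched. With all it carries, gravity pushes it away from level with nominally 0.275 N m/rad (hidden, +-12 %), more than the spring holds; the bottles differ by an unknown few percent, an extra torque of up to 0.03 N m either way.
- poise: Brass weight, 42 mm diameter, 34 mm tall, nominally 0.44 kg, fixed on the pointer rod with its centre 75 mm above the pivot (origin at its centre).
- bottle_left: Amber sample bottle with blue cap, 64 mm diameter, 110 mm tall, about 0.5 kg, fixed on the left pan. Origin under its base, 140 mm left of and 55 mm below the pivot when level.
- bottle_right: Clear bottle with red cap, 64 mm diameter, 110 mm tall, about 0.5 kg, fixed on the right pan. Origin under its base, 140 mm right of and 55 mm below the pivot when level.
- amber_jar: Loose amber jar with black cap, 64 mm diameter, 100 mm tall, standing to the right; origin under its base. Leave alone.
- beaker: Loose glass beaker, 72 mm diameter, 85 mm tall, standing to the left; origin under its base. Leave alone.
- weight_box: Loose wooden box of brass weights, 90 x 130 mm, 30 mm tall (weights to 40 mm), to the near right; origin under its base. Leave alone.

How it is judged:
By the outcome, as a careful person would: the job done as asked, in the order asked, and still so for the second after the job is handed in, with the robot touching nothing.
It also fails if it takes over 64 s, if anything falls off the work surface, if the arm or the gripper's body presses on something with over 40 N, if the wrist force passes 120 N, or if a joint passes its speed limit or range.

ROBOT

A 7-joint arm with a two-finger parallel gripper is mounted at the origin on the work surface. World frame = base frame: x ahead of the robot, y to its left, z up, the work surface at z = 0. Lengths are in mm, angles in degrees, forces in N, time in s.
With the tool pointing down it reaches from about 400 to 900 mm from the base axis. Payload 5.5 kg.
Tool frame: the origin (TCP) lies between the finger pads; the fingertips stand 11 mm ahead of it and the grasp point (between the pads) lies 8 mm behind it; z points along the fingers, y is the line along which they close (so a half turn about z gives the same grasp; the last joint's range is limited). The gripper opens to 85 mm and grips with 20 to 120 N. Pads are 22 mm wide; open, the fingers measure 114 mm over their backs; the gripper's body (76 mm by 85 mm) begins 54 mm behind the grasp point. The pads swing forward as they close: fully open they stand 13 mm farther back than shut.
Start: joints at [88.705, 28.699, -24.465, 88.831, 12.651, 65.22, -12.049], TCP at [183.285, -623.624, 212.91] pointing down, gripper open.
Joint ranges: [-164.97, 164.97], [-17.58, 116.51], [-87.97, 89.64], [11.32, 138.91], [-80.73, 260.73], [10.89, 115.49], [-147.41, 147.41]. Speed limits (degrees/s): [147.25, 147.25, 180, 180, 180, 180, 180].

INTERFACE

Orientations are given as a 3x3 rotation matrix whose columns are the frame's x, y, z axes.
In Python, from station import sensors, eyes, robot gives the robot as it stands. The module is installed in compiled form; this text tells all that it offers.
- The arm moves only by the tool send_rows, never from a script. Its argument "motion" is a list of rows, each an object of numbers: "dx", "dy", "dz": the shift along the tool's x, y, z in m; "wx", "wy", "wz": the turn, a rotation vector about the tool's x, y, z in rad; "fingers": the opening, from -1 (shut) to 1 (fully open). In form: [{"dx": .., "dy": .., "dz": .., "wx": .., "wy": .., "wz": .., "fingers": ..}, ...]. A call has 1 to 8 rows; each row shifts and turns the commanded pose from where the row before left it, along the tool's axes as they then stand; what a row does not reach is not made up. A row lasts 1/12 s, in which the tool goes at most 41.7 mm and 7.16 degrees, less where a joint would pass 70% of its speed; a pose out of reach is approached as far as the arm can. A call is refused whole if a number of a shift passes 0.0417 or a number of a turn 0.125, either way. A call with a gripper value outside its range is refused whole. The fingers move at their own pace and stop on an object; the grip force is fixed at half the most. Time passes only in rows, so rows that do not move let the fingers close. It gives the time, the measured TCP pose, the force, the opening and the grip force at its end, in the units of the state.
- sensors.state(): the state, without advancing time (a new reading comes with each control period).
- eyes.snapshot(name): name is "scene" or "top" or "wrist"; returns a dict with "frame" (400x640x3 uint8, red, green, blue), "fx", "fy", "cx", "cy" (pixels), "world_from_camera" (4x4, takes a point from camera to world coordinates). Camera axes: x right, y down, z forward; pixel columns grow to the right and rows downward; lengths in mm; the calibration is good to about 2 mm. A picture is of the moment at which its call begins. There is no depth.
- robot.hand_in(): hands the job in; it is judged then, once.
The state is a dict: "time_s": time; "joints": joint angles; "dq": joint speeds; "effort": joint torques, N m; "tcp_pos": TCP position; "tcp_rot": TCP orientation; "ft_force": force on the tool from outside, world axes, zero at the start; "wrist_torque": the same for the moment, N m; "gripper_width": finger opening in mm; "finger_force": force on a finger pad.
Only numpy, scipy, OpenCV 4.12 (cv2) and the standard library are available. Lean on these libraries where they do the work, as an engineer would, in place of code of your own. Each camera call takes 0.05 s, during which the arm holds its last target. There are 200 camera calls.

## Working session

There is one attempt and no reset: what is moved stays moved. The work goes in short steps, Python scripts to look and compute and a tool call to move; the robot and the scene stay as the last step left them, time stands still between calls to the robot, and variables do not carry over. Pictures are saved under pics/ and viewed, at most 10 in all, crops included, and the job is handed in when it is done.

Besides the shell and the picture viewer there is one more tool, called after "Call:" as name(argument=value, ...), one argument or row to a line, values as JSON. send_rows: Moves the arm, as the interface text tells. Its arguments: {"type":"object","properties":{"motion":{"type":"array","items":{"type":"object","properties":{"dx":{"type":"number"},"dy":{"type":"number"},"dz":{"type":"number"},"wx":{"type":"number"},"wy":{"type":"number"},"wz":{"type":"number"},"fingers":{"type":"number"}}}}},"required":["motion"]}

```bash
mkdir -p pics; python3 - <<'E'
from station import sensors, eyes
import cv2,numpy as np
for n in ("scene","top"):
    s=eyes.snapshot(n); cv2.imwrite(f"pics/{n}0.png",s["frame"][:,:,::-1])
    print(n,s["fx"],s["fy"],s["cx"],s["cy"]); print(np.round(s["world_from_camera"],4).tolist())
st=sensors.state(); print(st)
E
```

```text
scene 473.2482099298154 473.2482099298154 324.67908110449343 189.34504086501389
[[-0.8527, 0.4048, -0.3302, 946.0183], [0.5223, 0.6684, -0.5296, 690.7884], [0.0063, -0.6241, -0.7813, 1207.7749], [0.0, 0.0, 0.0, 1.0]]
top 387.69835532172544 387.69835532172544 316.5847409841857 201.74753180040418
[[-0.026, -0.9966, 0.0778, 419.9927], [-0.9997, 0.0261, 0.0011, -7.4727], [-0.0032, -0.0778, -0.997, 1330.4579], [0.0, 0.0, 0.0, 1.0]]
{'time_s': 0.1, 'joints': array([ 88.70428842,  28.7503949 , -24.45297263,  88.88519375,
        12.65208142,  65.21941222, -12.05198073]), 'dq': array([ 0.06459462, -0.14409611, -0.00911464, -0.18774078,  0.00145103,
        0.0674044 , -0.01641638]), 'effort': array([-9.42690298e-03, -5.70809197e+01, -5.83802059e+00, -2.81751806e+01,
        1.04381875e-02,  5.57219886e-03, -8.71155692e-06]), 'tcp_pos': array([ 183.02066351, -623.01936186,  211.94173719]), 'tcp_rot': array([[ 9.59435426e-01,  2.81928098e-01, -4.58103767e-04],
       [ 2.81928467e-01, -9.59433897e-01,  1.71351035e-03],
       [ 4.35664319e-05, -1.77315503e-03, -9.99998427e-01]]), 'ft_force': array([-0.47153556, -0.05553801,  0.74695796]), 'wrist_torque': array([0.00592175, 0.07736005, 0.00633505]), 'finger_force': 0.0, 'gripper_width': 85.88507444555808}
```

View pics/scene0.png

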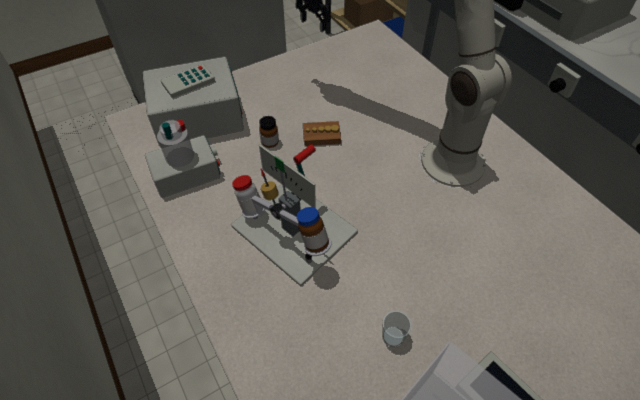

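View pics/top0.png

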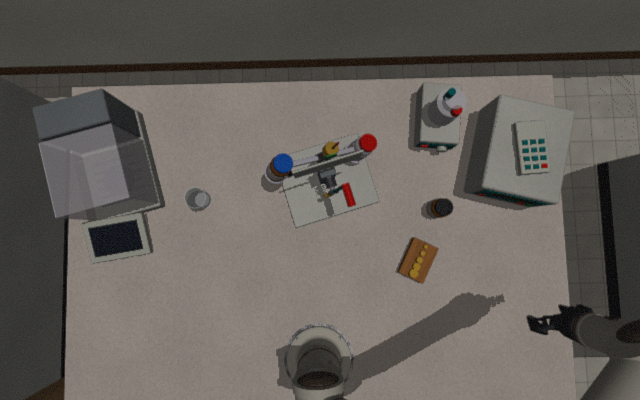

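The scene view shows the stand around (290,220) with the handle at (304,155). The top view shows the base corners near (360,137), (379,203) and (296,226), with the handle at (349,195). I'll enlarge both.

```bash
python3 - <<'E'
import cv2,numpy as np
a=cv2.imread("pics/scene0.png")[135:285,225:365]; b=cv2.imread("pics/top0.png")[125:235,260:390]
a=cv2.resize(a,None,fx=4,fy=4,interpolation=cv2.INTER_CUBIC)  # 560x600
cv2.imwrite("pics/sc.png",a)
b=cv2.resize(b,None,fx=5,fy=5,interpolation=cv2.INTER_CUBIC); cv2.imwrite("pics/tc.png",b)
E
```

```text
(no output)
```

View pics/sc.png

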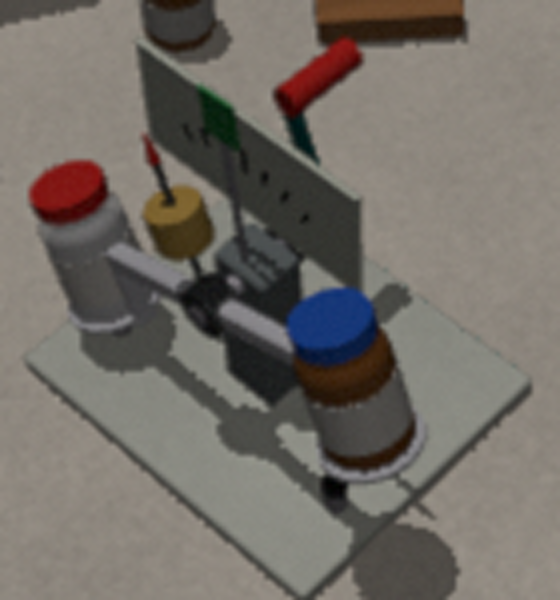

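View pics/tc.png

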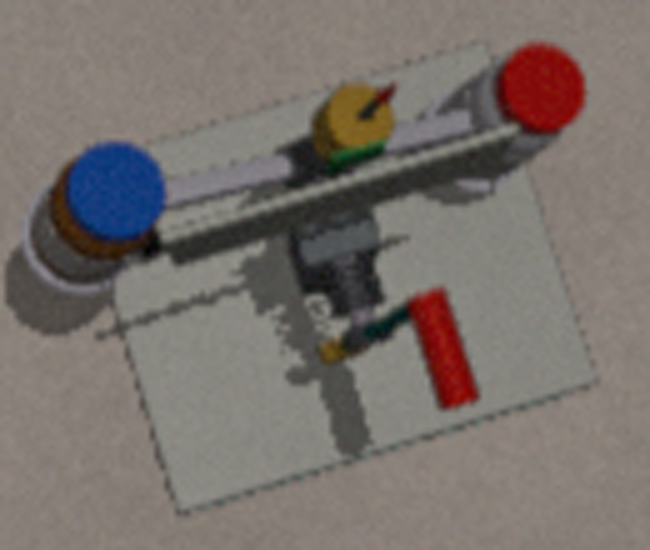

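The crops show the handle's ends at scene-crop (289,100)/(349,50) and top-crop (428,297)/(460,400). The flag is at scene-crop (219,118), the tip at (148,140), and the base corners are clear. Next I'll fit the stand pose.

```bash
cat > h.py <<'E'
import numpy as np, json
from scipy.optimize import least_squares
def proj(s,P):
    W=np.array(s["world_from_camera"]); p=(np.atleast_2d(P)-W[:3,3])@W[:3,:3]
    return np.c_[s["fx"]*p[:,0]/p[:,2]+s["cx"], s["fy"]*p[:,1]/p[:,2]+s["cy"]]
def rotp(x,y,z,a): # point at (x, y,z rel pivot) turned by a
    return [x, y*np.cos(a)+z*np.sin(a), 150-y*np.sin(a)+z*np.cos(a)]
def world(q,P):
    c,s=np.cos(q[2]),np.sin(q[2]); P=np.atleast_2d(P)
    return np.c_[q[0]+c*P[:,0]-s*P[:,1], q[1]+s*P[:,0]+c*P[:,1], P[:,2]]
E
cat > fit.py <<'E'
from h import *
from station import eyes
S=eyes.snapshot("scene");T=eyes.snapshot("top")
sc=lambda u,v:((u+.5)/4-.5+225,(v+.5)/4-.5+135)
tc=lambda u,v:((u+.5)/5-.5+260,(v+.5)/5-.5+125)
def model(p):
    q=p[:3];f,b,l,ox=p[3:7]
    A=[[ox+125,-150,15],[ox+125,150,15],[ox-125,150,15],[0,-100,310],[0,100,310],
       rotp(45,0,150,b),rotp(10,0,150,f),rotp(-69,0,100,l),rotp(-135,0,100,l),rotp(45,-140,55,b),rotp(45,140,55,b)]
    B=[[ox+125,-150,15],[ox-125,-150,15],[ox-125,150,15],rotp(-69,0,100,l),rotp(-135,0,100,l),rotp(45,-140,55,b),rotp(45,140,55,b),rotp(45,0,150,b)]
    return np.r_[proj(S,world(q,A)),proj(T,world(q,B))]
obs=np.array([sc(*u) for u in [(28,358),(305,592),(528,383),(140,42),(360,205),(150,145),(219,118),(289,96),(349,53),(70,180),(333,315)]]+
 [tc(*u) for u in [(487,42),(597,380),(182,512),(428,297),(460,400),(543,85),(115,190),(390,90)]])
r=least_squares(lambda p:(model(p)-obs).ravel(),[700,-50,0.25,0,-.32,-.32,0],x_scale=[100,100,.1,.1,.1,.1,10],loss="soft_l1")
print(np.round(r.x,4)); print(np.round((model(r.x)-obs),1).tolist())
print("handle",world(r.x,[rotp(-102,0,100,r.x[5])]), "pivot",world(r.x,[[-102,0,150]]),"yaw deg",np.degrees(r.x[2]))
json.dump(list(r.x),open("q.json","w"))
E
python3 fit.py
```

```text
[ 6.076184e+02 -3.795210e+01  2.769000e-01 -1.175000e-01 -2.961000e-01
 -3.458000e-01 -1.073460e+01]
[[-1.4, 0.0], [-0.2, 2.4], [2.1, -0.5], [-0.3, -0.4], [0.2, -0.8], [-0.2, -1.5], [-0.6, 1.6], [-0.0, 1.5], [1.5, -0.6], [-0.9, 0.9], [0.0, 2.5], [-0.2, -0.5], [0.3, 0.9], [-0.9, 0.8], [0.5, 0.8], [1.2, 2.5], [0.4, -0.1], [-0.2, 0.0], [0.1, -0.9]]
handle [[518.7698525  -98.44136843 244.07967972]] pivot [[509.50353908 -65.83539813 150.        ]] yaw deg 15.864656564931071
```

Call:
send_rows(
  motion=[
    {"dx": 0.027, "dy": -0.022, "dz": -0.02, "fingers": 1},
    {"dx": 0.027, "dy": -0.022, "dz": -0.02, "fingers": 1},
    {"dx": 0.027, "dy": -0.022, "dz": -0.02, "fingers": 1},
    {"dx": 0.027, "dy": -0.022, "dz": -0.02, "fingers": 1},
    {"dx": 0.027, "dy": -0.022, "dz": -0.02, "fingers": 1},
    {"dx": 0.027, "dy": -0.022, "dz": -0.02, "fingers": 1},
    {"dx": 0.027, "dy": -0.022, "dz": -0.02, "fingers": 1},
    {"dx": 0.027, "dy": -0.022, "dz": -0.02, "fingers": 1},
  ],
)

```text
invalid input at $.motion[0]: expected keys dx, dy, dz, wx, wy, wz, fingers
```

Call:
send_rows(
  motion=[
    {"dx": 0.027, "dy": -0.022, "fingers": 1},
    {"dx": 0.027, "dy": -0.022, "fingers": 1},
    {"dx": 0.027, "dy": -0.022, "fingers": 1},
    {"dx": 0.027, "dy": -0.022, "fingers": 1},
    {"dx": 0.027, "dy": -0.022, "fingers": 1},
    {"dx": 0.027, "dy": -0.022, "fingers": 1},
    {"dx": 0.01, "dy": -0.01, "fingers": 1},
    {"fingers": 1},
  ],
)

```text
invalid input at $.motion[0]: expected keys dx, dy, dz, wx, wy, wz, fingers
```

```bash
cat >> h.py <<'E'
def pose(st,q):
    "tool in stand frame: lever-aligned tilt, position of grasp point"
    c,s=np.cos(q[2]),np.sin(q[2]); R=np.array([[c,s,0],[-s,c,0],[0,0,1]])
    return R@(st["tcp_pos"]-np.array([q[0],q[1],0])), R@st["tcp_rot"]
def togo(st,q,l,rad,x=-102.):
    "tool-frame shift (mm) and turn (rad) to TCP at radius rad along lever angle l"
    from scipy.spatial.transform import Rotation as Ro
    p,R=pose(st,q); u=np.array([0,np.sin(l),np.cos(l)])
    goal=np.array([x,0,150])+rad*u
    Rg=np.c_[[1,0,0],-np.array([0,np.cos(l),-np.sin(l)]),-u]
    return R.T@(goal-p), Ro.from_matrix(R.T@Rg).as_rotvec()
E
python3 - <<'E'
from h import *
from station import sensors
q=json.load(open("q.json"));st=sensors.state()
print(st["time_s"],st["tcp_pos"],st["joints"].round(1)); d,w=togo(st,q,-.32,172);print(d.round(1),w.round(3))
E
```

```text
0.2 [ 183.11146519 -623.20974471  212.2357895 ] [ 88.7  28.7 -24.5  88.9  12.7  65.2 -12. ]
[ 469.8 -388.7 -100.5] [0.319 0.001 0.009]
```

All keys are required.

Call:
send_rows(
  motion=[
    {"dx": 0.027, "dy": -0.022, "dz": -0.02, "wx": 0, "wy": 0, "wz": 0, "fingers": 1},
    {"dx": 0.027, "dy": -0.022, "dz": -0.02, "wx": 0, "wy": 0, "wz": 0, "fingers": 1},
    {"dx": 0.027, "dy": -0.022, "dz": -0.02, "wx": 0, "wy": 0, "wz": 0, "fingers": 1},
    {"dx": 0.027, "dy": -0.022, "dz": -0.02, "wx": 0, "wy": 0, "wz": 0, "fingers": 1},
    {"dx": 0.027, "dy": -0.022, "dz": -0.02, "wx": 0, "wy": 0, "wz": 0, "fingers": 1},
    {"dx": 0.027, "dy": -0.022, "dz": -0.02, "wx": 0, "wy": 0, "wz": 0, "fingers": 1},
    {"dx": 0.027, "dy": -0.022, "dz": -0.02, "wx": 0, "wy": 0, "wz": 0, "fingers": 1},
    {"dx": 0.027, "dy": -0.022, "dz": -0.02, "wx": 0, "wy": 0, "wz": 0, "fingers": 1},
  ],
)

```text
time_s: 0.87
tcp_pos: [341.5, -392.1, 373.9]
tcp_rot: [[0.959, 0.282, -0.0], [0.282, -0.959, -0.0], [-0.0, 0.0, -1.0]]
ft_force: [0.5, 0.1, -0.9]
gripper_width: 85.4
finger_force: 0.0
```

Call:
send_rows(
  motion=[
    {"dx": 0.027, "dy": -0.022, "dz": 0, "wx": 0, "wy": 0, "wz": 0, "fingers": 1},
    {"dx": 0.027, "dy": -0.022, "dz": 0, "wx": 0, "wy": 0, "wz": 0, "fingers": 1},
    {"dx": 0.027, "dy": -0.022, "dz": 0, "wx": 0, "wy": 0, "wz": 0, "fingers": 1},
    {"dx": 0.027, "dy": -0.022, "dz": 0, "wx": 0, "wy": 0, "wz": 0, "fingers": 1},
    {"dx": 0.027, "dy": -0.022, "dz": 0, "wx": 0, "wy": 0, "wz": 0, "fingers": 1},
    {"dx": 0.027, "dy": -0.022, "dz": 0, "wx": 0, "wy": 0, "wz": 0, "fingers": 1},
    {"dx": 0.01, "dy": -0.01, "dz": 0, "wx": 0, "wy": 0, "wz": 0, "fingers": 1},
    {"dx": 0, "dy": 0, "dz": 0, "wx": 0, "wy": 0, "wz": 0, "fingers": 1},
  ],
)

```text
time_s: 1.53
tcp_pos: [468.0, -204.0, 373.3]
tcp_rot: [[0.957, 0.29, 0.001], [0.29, -0.957, 0.001], [0.002, -0.001, -1.0]]
ft_force: [0.2, 0.1, 0.4]
gripper_width: 85.4
finger_force: 0.0
```

```bash
cat > go.py <<'E'
import sys
from h import *
from station import sensors
q=json.load(open("q.json"));st=sensors.state()
print(st["time_s"],st["tcp_pos"].round(1),st["joints"].round(1),st["ft_force"].round(2),st["gripper_width"],st["finger_force"])
d,w=togo(st,q,float(sys.argv[1]),float(sys.argv[2]));print(d.round(1),w.round(3))
E
python3 go.py -.32 172
```

```text
1.5333 [ 468.  -204.   373.3] [ 59.6   8.6 -43.6  95.4   6.   78.4 -58.1] [0.16 0.12 0.42] 85.39655397787571 0.0
[ 78.8 -66.1  60.2] [0.319 0.001 0.017]
```

Call:
send_rows(
  motion=[
    {"dx": 0.026, "dy": -0.022, "dz": 0.01, "wx": 0, "wy": 0, "wz": 0.006, "fingers": 1},
    {"dx": 0.026, "dy": -0.022, "dz": 0.01, "wx": 0, "wy": 0, "wz": 0.006, "fingers": 1},
    {"dx": 0.026, "dy": -0.022, "dz": 0.01, "wx": 0, "wy": 0, "wz": 0.005, "fingers": 1},
    {"dx": 0, "dy": 0, "dz": 0.01, "wx": 0.08, "wy": 0, "wz": 0, "fingers": 1},
    {"dx": 0, "dy": 0, "dz": 0.01, "wx": 0.08, "wy": 0, "wz": 0, "fingers": 1},
    {"dx": 0, "dy": 0, "dz": 0, "wx": 0.08, "wy": 0, "wz": 0, "fingers": 1},
    {"dx": 0, "dy": 0, "dz": 0, "wx": 0.08, "wy": 0, "wz": 0, "fingers": 1},
    {"dx": 0, "dy": 0, "dz": 0, "wx": 0, "wy": 0, "wz": 0, "fingers": 1},
  ],
)

```text
time_s: 2.2
tcp_pos: [521.6, -129.1, 320.2]
tcp_rot: [[0.966, 0.243, -0.085], [0.257, -0.916, 0.307], [-0.003, -0.319, -0.948]]
ft_force: [0.2, -2.4, -1.1]
gripper_width: 85.2
finger_force: 0.0
```

```bash
python3 go.py -.32 172; python3 - <<'E'
from station import eyes
import cv2,numpy as np
a=eyes.snapshot("wrist");b=eyes.snapshot("scene")
cv2.imwrite("pics/w1.png",np.r_[a["frame"],cv2.resize(b["frame"][100:260,200:400],(640,512))][:,:,::-1][:, :])
im=cv2.imread("pics/w1.png"); cv2.imwrite("pics/w1.png",cv2.resize(im,None,fx=.65,fy=.65,interpolation=cv2.INTER_AREA))
from h import *
print(proj(a,world(json.load(open("q.json")),[rotp(-69,0,100,-.32),rotp(-135,0,100,-.32),rotp(-102,0,112,-.32)])))
E
```

```text
2.2 [ 521.6 -129.1  320.2] [ 55.2  24.2 -46.   89.    0.5  82.1 -64.6] [ 0.16 -2.44 -1.1 ] 85.18910153411589 0.0
[ 5.5 -7.4  9.8] [-0.004 -0.002 -0.017]
[[306.95558524 154.36561309]
 [308.74882687 226.55853439]
 [307.47944745 195.7249565 ]]
```

View pics/w1.png

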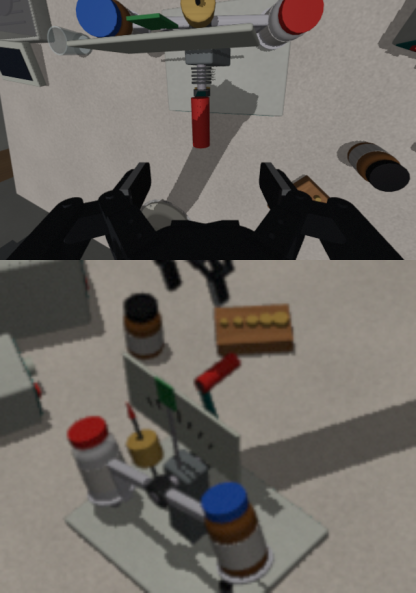

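The wrist view puts the handle at columns 295–323 and rows 149–226, within 2 px of the prediction, so I'm approaching.

Call:
send_rows(
  motion=[
    {"dx": 0.005, "dy": -0.007, "dz": 0.01, "wx": 0, "wy": 0, "wz": -0.016, "fingers": 1},
    {"dx": 0, "dy": 0, "dz": 0.02, "wx": 0, "wy": 0, "wz": 0, "fingers": 1},
    {"dx": 0, "dy": 0, "dz": 0.02, "wx": 0, "wy": 0, "wz": 0, "fingers": 1},
    {"dx": 0, "dy": 0, "dz": 0.02, "wx": 0, "wy": 0, "wz": 0, "fingers": 1},
    {"dx": 0, "dy": 0, "dz": 0.012, "wx": 0, "wy": 0, "wz": 0, "fingers": 1},
    {"dx": 0, "dy": 0, "dz": 0, "wx": 0, "wy": 0, "wz": 0, "fingers": 1},
    {"dx": 0, "dy": 0, "dz": 0, "wx": 0, "wy": 0, "wz": 0, "fingers": 1},
  ],
)

```text
time_s: 2.88
tcp_pos: [518.2, -88.7, 247.8]
tcp_rot: [[0.959, 0.271, -0.084], [0.284, -0.91, 0.302], [0.005, -0.313, -0.95]]
ft_force: [0.2, -0.5, 0.7]
gripper_width: 85.3
finger_force: 0.0
```

```bash
python3 go.py -.32 92; python3 - <<'E'
from station import eyes
import cv2,numpy as np
from h import *
a=eyes.snapshot("wrist");q=json.load(open("q.json"))
P=proj(a,world(q,[rotp(-69,0,100,-.32),rotp(-135,0,100,-.32)])); print(P)
hsv=cv2.cvtColor(a["frame"],cv2.COLOR_RGB2HSV);m=(((hsv[...,0]<8)|(hsv[...,0]>172))&(hsv[...,1]>150)).astype(np.uint8)
n,l,s,c=cv2.connectedComponentsWithStats(m);[print(s[i],c[i]) for i in range(1,n) if s[i,4]>200]
E
```

```text
2.8833 [518.2 -88.7 247.8] [ 52.8  25.9 -46.4  96.9   1.9  72.3 -66. ] [ 0.24 -0.46  0.75] 85.31809414258893 0.0
[-2.3  7.6  8.5] [ 0.001 -0.001  0.012]
[[330.01856812 188.12856239]
 [327.21730381 285.90837537]]
[ 511    0   91   50 2570] [557.36848249  23.48910506]
[ 311  178   41  114 4185] [329.88124253 233.68410992]
```

Call:
send_rows(
  motion=[
    {"dx": -0.002, "dy": 0.0075, "dz": 0.0085, "wx": 0, "wy": 0, "wz": 0.012, "fingers": 1},
    {"dx": 0, "dy": 0, "dz": 0, "wx": 0, "wy": 0, "wz": 0, "fingers": 0.5},
    {"dx": 0, "dy": 0, "dz": 0, "wx": 0, "wy": 0, "wz": 0, "fingers": 0},
    {"dx": 0, "dy": 0, "dz": 0, "wx": 0, "wy": 0, "wz": 0, "fingers": -0.3},
    {"dx": 0, "dy": 0, "dz": 0, "wx": 0, "wy": 0, "wz": 0, "fingers": -0.6},
    {"dx": 0, "dy": 0, "dz": 0, "wx": 0, "wy": 0, "wz": 0, "fingers": -1},
    {"dx": 0, "dy": 0, "dz": 0, "wx": 0, "wy": 0, "wz": 0, "fingers": -1},
    {"dx": 0, "dy": 0, "dz": 0, "wx": 0, "wy": 0, "wz": 0, "fingers": -1},
  ],
)

```text
time_s: 3.6
tcp_pos: [519.3, -96.7, 238.3]
tcp_rot: [[0.963, 0.256, -0.081], [0.268, -0.915, 0.302], [0.003, -0.312, -0.95]]
ft_force: [0.7, -3.2, 6.3]
gripper_width: 0.9
finger_force: 2.5
```

```bash
python3 go.py -.32 92; cat > seg.py <<'E'
from h import *
import cv2
from station import eyes
def blobs(fr):
    "centroids of blue cap, red cap, red tip, brass poise, green flag in the scene image"
    x0,y0=215,135; f=cv2.resize(fr[y0:260,x0:345],None,fx=4,fy=4,interpolation=cv2.INTER_CUBIC)
    H,S,V=[c.astype(int) for c in cv2.split(cv2.cvtColor(f,cv2.COLOR_RGB2HSV))]
    red=((H<8)|(H>172))&(S>130)&(V>50)
    M=dict(blue=(H>105)&(H<125)&(S>150),red=red,brass=(H>17)&(H<27)&(S>120)&(V>70),green=(H>45)&(H<85)&(S>140)&(V>35))
    out={}
    for k,m in M.items():
        n,l,s,c=cv2.connectedComponentsWithStats(m.astype(np.uint8))
        out[k]=[(int(s[i,4]),*np.round((c[i]+.5)/4-.5+[x0,y0],2)) for i in range(1,n) if s[i,4]>40]
    return out
if __name__=="__main__":
    for k,v in blobs(eyes.snapshot("scene")["frame"]).items(): print(k,v)
E
python3 seg.py
```

```text
3.6 [519.3 -96.7 238.3] [ 52.9  26.6 -45.8  97.1   2.3  71.4 -66.2] [ 0.65 -3.16  6.26] 0.9165660902902187 2.505890317261219
[-1.  -2.9  2. ] [ 0.002 -0.005 -0.004]
blue [(5232, np.float64(307.57), np.float64(215.9))]
red [(2361, np.float64(304.43), np.float64(153.26)), (141, np.float64(217.66), np.float64(161.64)), (170, np.float64(262.61), np.float64(173.21)), (3573, np.float64(241.78), np.float64(182.51))]
brass [(1754, np.float64(268.24), np.float64(187.11))]
green [(140, np.float64(278.16), np.float64(159.57)), (63, np.float64(283.21), np.float64(168.41))]
```

The gripper shut to 0.9 mm, so it missed. I need to look.

```bash
python3 - <<'E'
from station import eyes
import cv2,numpy as np
a=eyes.snapshot("wrist")["frame"];b=eyes.snapshot("scene")["frame"];t=eyes.snapshot("top")["frame"]
r=cv2.resize(b[110:210,240:360],(480,400),interpolation=cv2.INTER_CUBIC)
t=cv2.resize(t[150:230,300:396],(480,400),interpolation=cv2.INTER_CUBIC)
im=np.r_[np.c_[r,t],cv2.resize(a[100:],(960,450))][:,:,::-1]
cv2.imwrite("pics/w2.png",cv2.resize(im,None,fx=.7,fy=.7,interpolation=cv2.INTER_AREA))
E
```

```text
Traceback (most recent call last):
ValueError: all the input array dimensions except for the concatenation axis must match exactly, but along dimension 1, the array at index 0 has size 480 and the array at index 1 has size 960
```

```bash
python3 - <<'E'
from station import eyes
import cv2,numpy as np
a=eyes.snapshot("wrist")["frame"];b=eyes.snapshot("scene")["frame"];t=eyes.snapshot("top")["frame"]
r=cv2.resize(b[110:210,240:360],(480,400),interpolation=cv2.INTER_CUBIC)
t=cv2.resize(t[150:230,300:396],(480,400),interpolation=cv2.INTER_CUBIC)
im=np.concatenate([np.concatenate([r,t],1),cv2.resize(a[100:],(960,450))],0)[:,:,::-1]
cv2.imwrite("pics/w2.png",cv2.resize(im,None,fx=.7,fy=.7,interpolation=cv2.INTER_AREA))
E
```

```text
(no output)
```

View pics/w2.png

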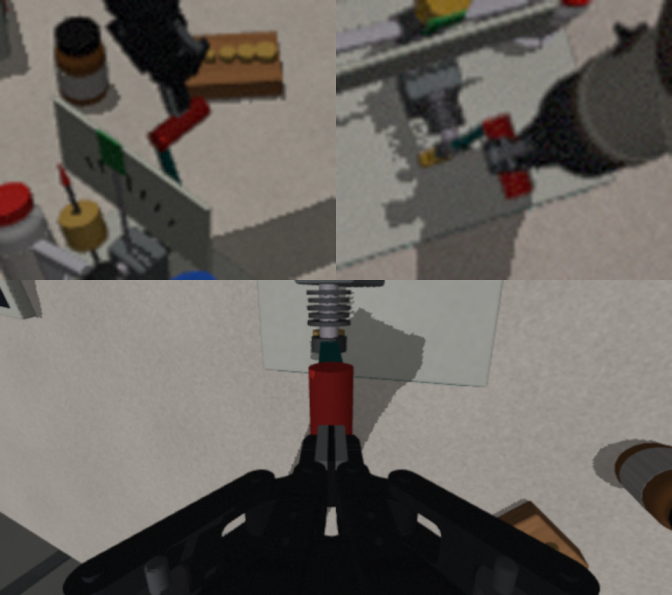

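The shut fingers are resting on top of the handle: tips at wrist-crop (331,430), covering the bar. The open pads stand too far back, so I'll back off, open and go deeper.

Call:
send_rows(
  motion=[
    {"dx": 0, "dy": 0, "dz": -0.015, "wx": 0, "wy": 0, "wz": 0, "fingers": -1},
    {"dx": 0, "dy": 0, "dz": -0.015, "wx": 0, "wy": 0, "wz": 0, "fingers": -1},
    {"dx": 0, "dy": 0, "dz": 0, "wx": 0, "wy": 0, "wz": 0, "fingers": 1},
    {"dx": 0, "dy": 0, "dz": 0, "wx": 0, "wy": 0, "wz": 0, "fingers": 1},
    {"dx": 0, "dy": 0, "dz": 0, "wx": 0, "wy": 0, "wz": 0, "fingers": 1},
    {"dx": 0, "dy": 0, "dz": 0, "wx": 0, "wy": 0, "wz": 0, "fingers": 1},
    {"dx": 0, "dy": 0, "dz": 0, "wx": 0, "wy": 0, "wz": 0, "fingers": 1},
    {"dx": 0, "dy": 0, "dz": 0, "wx": 0, "wy": 0, "wz": 0, "fingers": 1},
  ],
)

```text
time_s: 4.62
tcp_pos: [520.1, -104.4, 264.8]
tcp_rot: [[0.963, 0.256, -0.085], [0.27, -0.914, 0.304], [0.0, -0.315, -0.949]]
ft_force: [0.0, -0.0, -0.2]
gripper_width: 72.1
finger_force: 0.0
```

```bash
python3 go.py -.32 80; python3 - <<'E'
from station import eyes
import cv2,numpy as np
from h import *
a=eyes.snapshot("wrist");q=json.load(open("q.json"))
hsv=cv2.cvtColor(a["frame"],cv2.COLOR_RGB2HSV);m=(((hsv[...,0]<8)|(hsv[...,0]>172))&(hsv[...,1]>150)).astype(np.uint8)
n,l,s,c=cv2.connectedComponentsWithStats(m);[print(s[i],c[i]) for i in range(1,n) if s[i,4]>200]
W=np.array(a["world_from_camera"]);print(a["fx"])
# silhouette of a modelled handle cylinder for radius offsets
for dr in (-15,-10,-5,0,5):
  P=[]
  for x in (-69,-135):
    for t in np.linspace(0,2*np.pi,40): P.append(rotp(x,12*np.cos(t),100+dr+12*np.sin(t),-.32))
  p=proj(a,world(q,P));print(dr,p.min(0).round(1),np.ptp(p,0).round(1))
E
python3 seg.py
```

```text
4.6167 [ 520.1 -104.4  264.8] [ 53.6  25.7 -46.1  94.7   1.6  74.9 -65.6] [ 0.03 -0.05 -0.22] 72.08265884225688 0.0
[ 0.3 -1.8 41.5] [-0.001 -0.002 -0.004]
[ 467    0   91   49 3422] [507.83313852  20.07130333]
[ 297  167   36  103 3396] [314.30123675 217.08127208]
286.63303049180126
-15 [296.3 167.9] [34.2 95.6]
-10 [295.9 169.3] [35.  97.8]
-5 [295.4 170.6] [ 35.9 100.2]
0 [294.9 172.1] [ 36.8 102.7]
5 [294.3 173.6] [ 37.8 105.3]
blue [(5234, np.float64(307.58), np.float64(215.91))]
red [(2604, np.float64(304.78), np.float64(153.14)), (139, np.float64(217.66), np.float64(161.68)), (169, np.float64(262.61), np.float64(173.21)), (3579, np.float64(241.78), np.float64(182.51))]
brass [(1729, np.float64(268.28), np.float64(187.02))]
green [(133, np.float64(278.27), np.float64(159.65)), (76, np.float64(276.89), np.float64(162.56)), (100, np.float64(282.85), np.float64(167.86))]
```

Call:
send_rows(
  motion=[
    {"dx": 0, "dy": -0.001, "dz": 0.01, "wx": 0, "wy": 0, "wz": 0, "fingers": 1},
    {"dx": 0, "dy": 0, "dz": 0.01, "wx": 0, "wy": 0, "wz": 0, "fingers": 1},
    {"dx": 0, "dy": 0, "dz": 0.01, "wx": 0, "wy": 0, "wz": 0, "fingers": 1},
    {"dx": 0, "dy": 0, "dz": 0.012, "wx": 0, "wy": 0, "wz": 0, "fingers": 1},
    {"dx": 0, "dy": 0, "dz": 0, "wx": 0, "wy": 0, "wz": 0, "fingers": 1},
    {"dx": 0, "dy": 0, "dz": 0, "wx": 0, "wy": 0, "wz": 0, "fingers": 0.4},
    {"dx": 0, "dy": 0, "dz": 0, "wx": 0, "wy": 0, "wz": 0, "fingers": 0},
    {"dx": 0, "dy": 0, "dz": 0, "wx": 0, "wy": 0, "wz": 0, "fingers": -0.2},
  ],
)

```text
time_s: 5.38
tcp_pos: [517.1, -91.2, 226.2]
tcp_rot: [[0.963, 0.256, -0.083], [0.269, -0.914, 0.303], [0.002, -0.314, -0.949]]
ft_force: [-0.3, 0.9, 0.8]
gripper_width: 51.5
finger_force: 0.0
```

Call:
send_rows(
  motion=[
    {"dx": 0, "dy": 0, "dz": 0, "wx": 0, "wy": 0, "wz": 0, "fingers": -0.4},
    {"dx": 0, "dy": 0, "dz": 0, "wx": 0, "wy": 0, "wz": 0, "fingers": -0.6},
    {"dx": 0, "dy": 0, "dz": 0, "wx": 0, "wy": 0, "wz": 0, "fingers": -1},
    {"dx": 0, "dy": 0, "dz": 0, "wx": 0, "wy": 0, "wz": 0, "fingers": -1},
    {"dx": 0, "dy": 0, "dz": 0, "wx": 0, "wy": 0, "wz": 0, "fingers": -1},
  ],
)

```text
time_s: 5.8
tcp_pos: [517.1, -91.5, 226.5]
tcp_rot: [[0.963, 0.256, -0.082], [0.269, -0.914, 0.303], [0.002, -0.314, -0.95]]
ft_force: [-0.3, -0.7, 6.2]
gripper_width: 20.8
finger_force: 59.0
```

```bash
python3 go.py -.32 80; python3 seg.py
```

```text
5.8 [517.1 -91.5 226.5] [ 52.6  27.  -45.7  98.2   2.5  69.9 -66.5] [-0.25 -0.66  6.19] 20.81322766221095 58.95624876022339
[-0.3 -1.4  1. ] [ 0.001 -0.003 -0.004]
blue [(5228, np.float64(307.56), np.float64(215.92))]
red [(299, np.float64(312.55), np.float64(147.52)), (1217, np.float64(300.38), np.float64(156.38)), (139, np.float64(217.67), np.float64(161.65)), (172, np.float64(262.62), np.float64(173.23)), (3580, np.float64(241.79), np.float64(182.51))]
brass [(1621, np.float64(267.99), np.float64(186.71)), (95, np.float64(272.33), np.float64(192.09))]
green [(128, np.float64(278.16), np.float64(159.56)), (58, np.float64(283.17), np.float64(168.59))]
```

```bash
python3 - <<'E'
from station import eyes
import cv2,numpy as np
a=eyes.snapshot("wrist")["frame"];b=eyes.snapshot("scene")["frame"]
r=cv2.resize(b[115:185,260:345],(680,560),interpolation=cv2.INTER_CUBIC)
w=cv2.resize(a[150:330,200:460],(680,470))
cv2.imwrite("pics/w3.png",cv2.resize(np.concatenate([r,w],0),None,fx=.58,fy=.58,interpolation=cv2.INTER_AREA)[:,:,::-1])
E
```

```text
(no output)
```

View pics/w3.png

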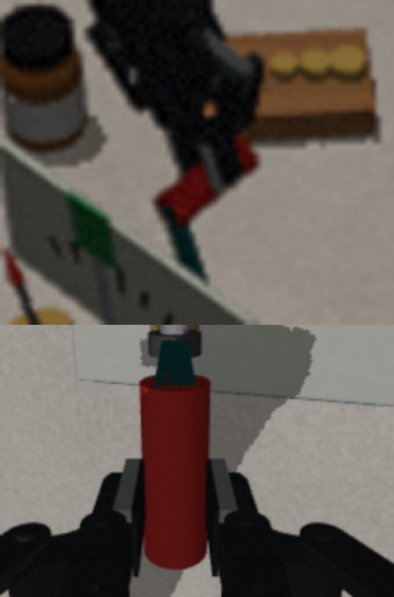

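The grip is good: pads sit on both sides of the bar, mid-length. Next I'll calibrate the beam-angle reading and the flag angle.

```bash
sed -i 's/green=.*)/green=(H>40)\&(H<90)\&(S>70)\&(V>25))/' seg.py; cat > beam.py <<'E'
from seg import *
from scipy.optimize import minimize_scalar
from station import sensors
q=json.load(open("q.json"))
F=dict(blue=(45,140,50),red=(45,-140,50),tip=(45,0,142))
def feats(fr):
    b=blobs(fr); g=lambda L,lo:max([v for v in L if v[0]>lo] or [(0,np.nan,np.nan)])
    caps=[v for v in b["red"] if v[0]>2000 and v[1]<265]; tips=[v for v in b["red"] if 60<v[0]<900 and 225<v[1]<298 and v[2]<190]
    return dict(blue=g(b["blue"],1500)[1:],red=g(caps,0)[1:],tip=g(tips,0)[1:]),b
def pred(S,a): return np.array([proj(S,world(q,[rotp(*F[k],a)]))[0] for k in F])
def theta(S,off):
    m,b=feats(S["frame"]); m=np.array([m[k] for k in F])-off
    th=[]
    for i in (0,1,2):
        th.append(minimize_scalar(lambda a:np.sum((pred(S,a)[i]-m[i])**2),bounds=(-.45,.45),method="bounded").x if np.isfinite(m[i]).all() else np.nan)
    th=np.array(th); return np.nansum(th*[2,2,1])/np.sum(np.isfinite(th)*[2,2,1]),th
def phi(st):
    p,R=pose(st,q); g=p-8*R[:,2]; return np.arctan2(g[1],g[2]-150),np.hypot(g[1],g[2]-150),np.arctan2(R[1,2]*-1,-R[2,2]),g[0]
E
python3 - <<'E'
from beam import *
S=eyes.snapshot("scene");m,b=feats(S["frame"]);print(m,b["green"])
off=np.array([m[k] for k in F])-pred(S,-.32);print(off); np.save("off.npy",off)
print(theta(S,off)); print("phi",phi(sensors.state()))
g=max(b["green"])[1:]
for o in (off.mean(0),off[2]):
  r=minimize_scalar(lambda a:np.sum((proj(S,world(q,[rotp(10,0,150,a)]))[0]+o-g)**2),bounds=(-.3,.3),method="bounded");print("flag",r.x,r.fun)
  print(proj(S,world(q,[rotp(10,0,150,a) for a in (-.2,-.1,0)]))+o)
E
```

```text
{'blue': (np.float64(307.56), np.float64(215.91)), 'red': (np.float64(241.79), np.float64(182.51)), 'tip': (np.float64(262.61), np.float64(173.2))} [(1505, np.float64(279.27), np.float64(164.22)), (130, np.float64(298.89), np.float64(168.48)), (69, np.float64(299.8), np.float64(165.48)), (70, np.float64(301.02), np.float64(169.29))]
[[-0.13528669 -0.27839917]
 [-0.08154025 -0.09579704]
 [ 0.63020546  1.77093704]]
(np.float64(-0.31999997340185704), array([-0.31999993, -0.32000019, -0.31999961]))
phi (np.float64(-0.3353439457698076), np.float64(88.99067341036206), np.float64(-0.31900281831544686), np.float64(-101.71212084914906))
flag -0.13214966490232416 3.393073242309362
[[275.63944692 164.22784146]
 [279.58868558 166.6002877 ]
 [283.66772799 169.42092838]]
flag -0.15508740218768846 7.304866917677639
[[276.13185954 165.53319822]
 [280.0810982  167.90564446]
 [284.16014061 170.72628514]]
```

```bash
python3 - <<'E'
from beam import *
S=eyes.snapshot("scene");off=np.load("off.npy");m,b=feats(S["frame"]);o=off[:2].mean(0)
for nm,x,px in (("tip",45,m["tip"]),("flag",10,max(b["green"])[1:])):
  r=least_squares(lambda v:proj(S,world(q,[rotp(x,0,v[1]*100,v[0])]))[0]+o-px,[-.1,1.5]);print(nm,r.x,r.cost)
# flag from board tops: refit pose with only fine features? print sensitivity
H,Sa,V=[c.astype(int) for c in cv2.split(cv2.cvtColor(S["frame"],cv2.COLOR_RGB2HSV))]
m2=((H>40)&(H<90)&(Sa>70)&(V>25)).astype(np.uint8); m2[:, :260]=0;m2[:,295:]=0;m2[:150]=0;m2[182:]=0
n,l,s,c=cv2.connectedComponentsWithStats(m2);i=1+np.argmax(s[1:,4]);print(s[i],c[i]); print(cv2.minAreaRect(np.argwhere(l==i)[:,::-1].astype(np.float32)))
print("pred box", [proj(S,world(q,[rotp(10,y,150+z,a) for y,z in((15,20),(15,-20),(-15,-20),(-15,20))])).round(1).tolist() for a in(-.13,)])
for row in range(155,176): print(row,"".join("#" if l[row,cc]==i else "." for cc in range(270,292)))
T=eyes.snapshot("wrist");H,Sa,V=[c.astype(int) for c in cv2.split(cv2.cvtColor(T["frame"],cv2.COLOR_RGB2HSV))]
m3=((H>40)&(H<80)&(Sa>100)&(V>30)).astype(np.uint8);n,l,s,c=cv2.connectedComponentsWithStats(m3);print([(s[k].tolist(),c[k].round(1)) for k in range(1,n) if s[k,4]>25])
E
```

```text
tip [-0.32147255  1.35376476] 1.1793786077416215e-25
flag [-0.09291525  1.56884276] 5.432411737713976e-25
[274 157  11  16  95] [279.32631579 164.21052632]
((279.3846130371094, 164.42308044433594), (16.669872283935547, 7.648529529571533), 78.69007110595703)
pred box [[[281.0, 162.1], [283.5, 173.5], [275.6, 168.5], [273.0, 157.2]]]
155 ......................
156 ......................
157 ....###...............
158 .....####.............
159 .....#####............
160 .....#######..........
161 .....########.........
162 ......#######.........
163 ......#######.........
164 ......########........
165 ......########........
166 ......########........
167 ......########........
168 .......########.......
169 .........######.......
170 ...........####.......
171 ............###.......
172 ..............#.......
173 ......................
174 ......................
175 ......................
[]
```

```bash
python3 - <<'E'
from beam import *
T=eyes.snapshot("top"); f=cv2.imread("pics/top0.png")
g=cv2.resize(f[135:175,310:370],None,fx=8,fy=8,interpolation=cv2.INTER_CUBIC)
H,S,V=[c.astype(int) for c in cv2.split(cv2.cvtColor(g,cv2.COLOR_BGR2HSV))]
def cen(m):
    n,l,s,c=cv2.connectedComponentsWithStats(m.astype(np.uint8)); return [(s[k,4],((c[k]+.5)/8-.5+[310,135]).round(2)) for k in range(1,n) if s[k,4]>80]
gr=cen((H>40)&(H<85)&(S>110)&(V>30)); rd=cen(((H<9)|(H>171))&(S>110)&(V>40)); print("green",gr,"red",rd)
br=cen((H>17)&(H<27)&(S>120)&(V>70));print("brass",br)
for a in (-.15,-.12,-.09): print(a,"top edge",proj(T,world(q,[rotp(10,0,170,a),rotp(10,0,160,a)])).round(2).tolist())
print("tip",proj(T,world(q,[rotp(45,0,135,-.32),rotp(45,0,150,-.32)])).round(2).tolist(),"poise top",proj(T,world(q,[rotp(45,0,90,-.32)])).round(2))
E
```

```text
green [(np.int32(1985), array([330.16, 155.62]))] red [(np.int32(9728), array([364.79, 142.59])), (np.int32(434), array([336.35, 143.75]))]
brass [(np.int32(7477), array([330.7 , 148.03]))]
-0.15 top edge [[335.52, 154.05], [334.82, 154.96]]
-0.12 top edge [[333.71, 154.56], [333.13, 155.44]]
-0.09 top edge [[331.89, 155.09], [331.43, 155.93]]
tip [[336.93, 143.16], [338.84, 141.45]] poise top [[331.49 148.02]]
```

The flag comes out at about -0.093 rad from the scene view and about -0.08 from the top view; I'll use -0.087. Now the observer and planner, then a first safe lever stroke.

Call:
send_rows(
  motion=[
    {"dx": 0, "dy": -0.0024, "dz": 0, "wx": -0.03, "wy": 0, "wz": 0, "fingers": -1},
    {"dx": 0, "dy": -0.0024, "dz": 0, "wx": -0.03, "wy": 0, "wz": 0, "fingers": -1},
    {"dx": 0, "dy": -0.0024, "dz": 0, "wx": -0.03, "wy": 0, "wz": 0, "fingers": -1},
    {"dx": 0, "dy": -0.0024, "dz": 0, "wx": -0.03, "wy": 0, "wz": 0, "fingers": -1},
    {"dx": 0, "dy": -0.0024, "dz": 0, "wx": -0.03, "wy": 0, "wz": 0, "fingers": -1},
    {"dx": 0, "dy": -0.0024, "dz": 0, "wx": -0.03, "wy": 0, "wz": 0, "fingers": -1},
    {"dx": 0, "dy": 0, "dz": 0, "wx": 0, "wy": 0, "wz": 0, "fingers": -1},
    {"dx": 0, "dy": 0, "dz": 0, "wx": 0, "wy": 0, "wz": 0, "fingers": -1},
  ],
)

```text
time_s: 6.87
tcp_pos: [513.2, -77.6, 229.8]
tcp_rot: [[0.963, 0.268, -0.036], [0.27, -0.954, 0.134], [0.002, -0.138, -0.99]]
ft_force: [-0.6, -2.2, 6.0]
gripper_width: 21.5
finger_force: 59.8
```

```bash
python3 step.py -.087 .15 30 30 30 30 30 30 0 0
```

```text
t=6.92 phi_meas=-0.1555 cmd=-0.1557 tilt=-0.1396 R=88.7 x=-101.7 theta=[-0.3191] each=[-0.318 -0.32  -0.319] f=[-1.3 -1.1  8.2] w=21.1
```

Call:
send_rows(
  motion=[
    {"dx": 0, "dy": -0.0016, "dz": 0, "wx": -0.02, "wy": 0, "wz": 0, "fingers": -1},
    {"dx": 0, "dy": -0.0016, "dz": 0, "wx": -0.02, "wy": 0, "wz": 0, "fingers": -1},
    {"dx": 0, "dy": -0.0008, "dz": 0, "wx": -0.01, "wy": 0, "wz": 0, "fingers": -1},
    {"dx": 0, "dy": -0.0008, "dz": 0, "wx": -0.01, "wy": 0, "wz": 0, "fingers": -1},
    {"dx": 0, "dy": 0, "dz": 0, "wx": 0, "wy": 0, "wz": 0, "fingers": -1},
  ],
)

```text
time_s: 7.33
tcp_pos: [511.9, -73.1, 230.3]
tcp_rot: [[0.963, 0.269, -0.02], [0.269, -0.96, 0.077], [0.001, -0.08, -0.997]]
ft_force: [-1.9, -2.0, 7.1]
gripper_width: 21.5
finger_force: 59.9
```

```bash
python3 step.py -.087 .15 20 20 10 10 0
```

```text
t=7.38 phi_meas=-0.0959 cmd=-0.0957 tilt=-0.0801 R=88.7 x=-101.7 theta=[-0.3192] each=[-0.318 -0.32  -0.319] f=[-2.3 -1.8  7.6] w=21.1
```

Call:
send_rows(
  motion=[
    {"dx": 0, "dy": -0.0012, "dz": 0, "wx": -0.015, "wy": 0, "wz": 0, "fingers": -1},
    {"dx": 0, "dy": -0.0012, "dz": 0, "wx": -0.015, "wy": 0, "wz": 0, "fingers": -1},
    {"dx": 0, "dy": -0.0008, "dz": 0, "wx": -0.01, "wy": 0, "wz": 0, "fingers": -1},
    {"dx": 0, "dy": 0, "dz": 0, "wx": 0, "wy": 0, "wz": 0, "fingers": -1},
    {"dx": 0, "dy": 0, "dz": 0, "wx": 0, "wy": 0, "wz": 0, "fingers": -1},
  ],
)

```text
time_s: 7.8
tcp_pos: [511.0, -70.3, 230.5]
tcp_rot: [[0.963, 0.269, -0.01], [0.269, -0.962, 0.039], [0.001, -0.04, -0.999]]
ft_force: [-2.1, -1.5, 7.3]
gripper_width: 21.5
finger_force: 60.0
```

```bash
python3 step.py -.087 .15 15 15 10 0 0
```

```text
t=7.85 phi_meas=-0.0574 cmd=-0.0557 tilt=-0.0405 R=88.6 x=-101.7 theta=[-0.3188] each=[-0.318 -0.32  -0.318] f=[-2.9 -1.   8.2] w=21.3
```

Call:
send_rows(
  motion=[
    {"dx": 0, "dy": -0.0012, "dz": 0, "wx": -0.015, "wy": 0, "wz": 0, "fingers": -1},
    {"dx": 0, "dy": -0.0012, "dz": 0, "wx": -0.015, "wy": 0, "wz": 0, "fingers": -1},
    {"dx": 0, "dy": -0.0008, "dz": 0, "wx": -0.01, "wy": 0, "wz": 0, "fingers": -1},
    {"dx": 0, "dy": 0, "dz": 0, "wx": 0, "wy": 0, "wz": 0, "fingers": -1},
    {"dx": 0, "dy": 0, "dz": 0, "wx": 0, "wy": 0, "wz": 0, "fingers": -1},
  ],
)

```text
time_s: 8.27
tcp_pos: [510.1, -67.2, 230.5]
tcp_rot: [[0.963, 0.269, 0.001], [0.269, -0.963, 0.001], [0.001, -0.0, -1.0]]
ft_force: [-2.0, -0.9, 8.0]
gripper_width: 21.3
finger_force: 60.0
```

```bash
python3 step.py -.087 .15 15 15 10 0 0
```

```text
t=8.32 phi_meas=-0.0166 cmd=-0.0157 tilt=-0.0005 R=88.5 x=-101.7 theta=[-0.3191] each=[-0.318 -0.32  -0.32 ] f=[-2.6 -0.7  7.4] w=21.3
```

Call:
send_rows(
  motion=[
    {"dx": 0, "dy": -0.0012, "dz": 0, "wx": -0.015, "wy": 0, "wz": 0, "fingers": -1},
    {"dx": 0, "dy": -0.0012, "dz": 0, "wx": -0.015, "wy": 0, "wz": 0, "fingers": -1},
    {"dx": 0, "dy": -0.0008, "dz": 0, "wx": -0.01, "wy": 0, "wz": 0, "fingers": -1},
    {"dx": 0, "dy": 0, "dz": 0, "wx": 0, "wy": 0, "wz": 0, "fingers": -1},
    {"dx": 0, "dy": 0, "dz": 0, "wx": 0, "wy": 0, "wz": 0, "fingers": -1},
  ],
)

```text
time_s: 8.73
tcp_pos: [509.3, -64.0, 230.5]
tcp_rot: [[0.963, 0.269, 0.012], [0.269, -0.962, -0.038], [0.001, 0.04, -0.999]]
ft_force: [-2.0, -1.8, 7.6]
gripper_width: 21.3
finger_force: 60.0
```

```bash
python3 step.py -.087 .15 15 15 10 0 0
```

```text
t=8.78 phi_meas=0.0233 cmd=0.0243 tilt=0.0395 R=88.5 x=-101.7 theta=[-0.3189] each=[-0.318 -0.32  -0.319] f=[-2.3 -0.7  8.3] w=21.3
```

Call:
send_rows(
  motion=[
    {"dx": 0, "dy": -0.0012, "dz": 0, "wx": -0.015, "wy": 0, "wz": 0, "fingers": -1},
    {"dx": 0, "dy": -0.0012, "dz": 0, "wx": -0.015, "wy": 0, "wz": 0, "fingers": -1},
    {"dx": 0, "dy": 0, "dz": 0, "wx": 0, "wy": 0, "wz": 0, "fingers": -1},
    {"dx": 0, "dy": 0, "dz": 0, "wx": 0, "wy": 0, "wz": 0, "fingers": -1},
    {"dx": 0, "dy": 0, "dz": 0, "wx": 0, "wy": 0, "wz": 0, "fingers": -1},
  ],
)

```text
time_s: 9.2
tcp_pos: [508.6, -61.8, 230.3]
tcp_rot: [[0.963, 0.268, 0.02], [0.269, -0.961, -0.067], [0.001, 0.069, -0.998]]
ft_force: [-2.6, -0.7, 8.5]
gripper_width: 21.3
finger_force: 60.0
```

```bash
python3 step.py -.087 .15 15 15 0 0 0
```

```text
t=9.25 phi_meas=0.0534 cmd=0.0543 tilt=0.0694 R=88.4 x=-101.8 theta=[-0.319] each=[-0.318 -0.32  -0.319] f=[-2.5 -0.5  8.1] w=21.6
```

Call:
send_rows(
  motion=[
    {"dx": 0, "dy": -0.0012, "dz": 0, "wx": -0.015, "wy": 0, "wz": 0, "fingers": -1},
    {"dx": 0, "dy": -0.0012, "dz": 0, "wx": -0.015, "wy": 0, "wz": 0, "fingers": -1},
    {"dx": 0, "dy": 0, "dz": 0, "wx": 0, "wy": 0, "wz": 0, "fingers": -1},
    {"dx": 0, "dy": 0, "dz": 0, "wx": 0, "wy": 0, "wz": 0, "fingers": -1},
    {"dx": 0, "dy": 0, "dz": 0, "wx": 0, "wy": 0, "wz": 0, "fingers": -1},
  ],
)

```text
time_s: 9.67
tcp_pos: [507.9, -59.4, 230.1]
tcp_rot: [[0.963, 0.267, 0.028], [0.269, -0.959, -0.095], [0.001, 0.099, -0.995]]
ft_force: [-2.6, -1.1, 7.7]
gripper_width: 21.4
finger_force: 60.0
```

```bash
python3 step.py -.087 .15 15 15 0 0 0
```

```text
t=9.72 phi_meas=0.0831 cmd=0.0843 tilt=0.0994 R=88.4 x=-101.8 theta=[-0.3193] each=[-0.318 -0.32  -0.32 ] f=[-3.  -0.5  8.4] w=20.8
```

Call:
send_rows(
  motion=[
    {"dx": 0, "dy": -0.0012, "dz": 0, "wx": -0.015, "wy": 0, "wz": 0, "fingers": -1},
    {"dx": 0, "dy": -0.0012, "dz": 0, "wx": -0.015, "wy": 0, "wz": 0, "fingers": -1},
    {"dx": 0, "dy": 0, "dz": 0, "wx": 0, "wy": 0, "wz": 0, "fingers": -1},
    {"dx": 0, "dy": 0, "dz": 0, "wx": 0, "wy": 0, "wz": 0, "fingers": -1},
    {"dx": 0, "dy": 0, "dz": 0, "wx": 0, "wy": 0, "wz": 0, "fingers": -1},
  ],
)

```text
time_s: 10.13
tcp_pos: [507.3, -57.1, 229.8]
tcp_rot: [[0.963, 0.266, 0.036], [0.269, -0.955, -0.124], [0.001, 0.129, -0.992]]
ft_force: [-1.9, -1.4, 7.7]
gripper_width: 21.2
finger_force: 60.0
```

```bash
python3 step.py -.087 .15 15 15 0 0 0
```

```text
t=10.18 phi_meas=0.1138 cmd=0.1143 tilt=0.1294 R=88.3 x=-101.8 theta=[-0.3163] each=[-0.315 -0.318 -0.316] f=[-2.8 -1.2  7.8] w=21.3
```

Call:
send_rows(
  motion=[
    {"dx": 0, "dy": 0, "dz": 0, "wx": 0, "wy": 0, "wz": 0, "fingers": -1},
    {"dx": 0, "dy": 0, "dz": 0, "wx": 0, "wy": 0, "wz": 0, "fingers": -1},
    {"dx": 0, "dy": 0, "dz": 0, "wx": 0, "wy": 0, "wz": 0, "fingers": -1},
  ],
)

```text
time_s: 10.43
tcp_pos: [507.3, -57.1, 229.9]
tcp_rot: [[0.963, 0.266, 0.036], [0.268, -0.955, -0.124], [0.001, 0.129, -0.992]]
ft_force: [-1.9, 0.6, 8.5]
gripper_width: 21.3
finger_force: 60.0
```

```bash
sed -i 's/max()>.012/max()>.006/; s/\/.004/\/.002/' step.py; python3 step.py -.087 .15 0 0 0
```

```text
t=10.48 phi_meas=0.1136 cmd=0.1143 tilt=0.1293 R=88.3 x=-101.8 theta=[-0.3092] each=[-0.306 -0.311 -0.31 ] f=[-2.3 -0.8  8.7] w=20.9
fit G=0.2755 d=-0.0053 cost=1.14 resid(last6)=[ 0.0009  0.0011  0.001   0.0007  0.0016 -0.0003] th=-0.3062 w=0.0478
plan mrad [-24, 16, 10, -4, -5, -1, 0, -2, -3, -3]  dy mm [1.92, -1.29, -0.79, 0.33, 0.37, 0.06, 0.03, 0.17, 0.26, 0.28]
pred [-0.306, -0.302, -0.298, -0.294, -0.289, -0.284, -0.278, -0.271, -0.264, -0.256, -0.248, -0.239, -0.23, -0.22, -0.21] phi_eq@target 0.0463
```

Call:
send_rows(
  motion=[
    {"dx": 0, "dy": 0.0008, "dz": 0, "wx": 0.01, "wy": 0, "wz": 0, "fingers": -1},
    {"dx": 0, "dy": 0, "dz": 0, "wx": 0, "wy": 0, "wz": 0, "fingers": -1},
    {"dx": 0, "dy": -0.0004, "dz": 0, "wx": -0.005, "wy": 0, "wz": 0, "fingers": -1},
    {"dx": 0, "dy": 0, "dz": 0, "wx": 0, "wy": 0, "wz": 0, "fingers": -1},
    {"dx": 0, "dy": 0, "dz": 0, "wx": 0, "wy": 0, "wz": 0, "fingers": -1},
  ],
)

```text
time_s: 10.9
tcp_pos: [507.4, -57.6, 229.9]
tcp_rot: [[0.963, 0.266, 0.034], [0.268, -0.956, -0.119], [0.001, 0.124, -0.992]]
ft_force: [-2.1, 0.2, 7.5]
gripper_width: 21.0
finger_force: 59.9
```

```bash
python3 step.py -.087 .15 -10 0 5 0 0
```

```text
t=10.95 phi_meas=0.1076 cmd=0.1093 tilt=0.1245 R=88.4 x=-101.8 theta=[-0.2932] each=[-0.289 -0.294 -0.3  ] f=[-2.6 -1.1  7.8] w=21.3
fit G=0.2703 d=-0.0075 cost=2.31 resid(last6)=[ 0.0011  0.001   0.0007  0.0022  0.0025 -0.0008] th=-0.2899 w=0.0513
plan mrad [-12, 10, 6, -2, -3, -1, -1, -2, -3, -4]  dy mm [0.98, -0.81, -0.48, 0.19, 0.24, 0.09, 0.1, 0.2, 0.27, 0.3]
pred [-0.29, -0.286, -0.281, -0.277, -0.272, -0.266, -0.259, -0.252, -0.245, -0.237, -0.228, -0.219, -0.209, -0.199, -0.189] phi_eq@target 0.0539
```

Call:
send_rows(
  motion=[
    {"dx": 0, "dy": 0.0002, "dz": 0, "wx": 0.002, "wy": 0, "wz": 0, "fingers": -1},
    {"dx": 0, "dy": 0, "dz": 0, "wx": 0, "wy": 0, "wz": 0, "fingers": -1},
    {"dx": 0, "dy": 0, "dz": 0, "wx": 0, "wy": 0, "wz": 0, "fingers": -1},
    {"dx": 0, "dy": 0, "dz": 0, "wx": 0, "wy": 0, "wz": 0, "fingers": -1},
    {"dx": 0, "dy": 0, "dz": 0, "wx": 0, "wy": 0, "wz": 0, "fingers": -1},
  ],
)

```text
time_s: 11.37
tcp_pos: [507.4, -57.8, 229.9]
tcp_rot: [[0.963, 0.266, 0.034], [0.268, -0.956, -0.117], [0.001, 0.122, -0.993]]
ft_force: [-2.6, -0.5, 7.4]
gripper_width: 21.5
finger_force: 60.0
```

```bash
python3 step.py -.087 .15 -2 0 0 0 0
```

```text
t=11.42 phi_meas=0.1055 cmd=0.1073 tilt=0.1224 R=88.4 x=-101.8 theta=[-0.2735] each=[-0.27  -0.274 -0.279] f=[-2.4 -0.6  7.8] w=21.0
fit G=0.2506 d=-0.0138 cost=3.63 resid(last6)=[ 0.001   0.0007  0.0022  0.0028  0.0015 -0.0011] th=-0.2695 w=0.0567
plan mrad [-4, 7, 4, -1, -2, -1, -1, -2, -3, -4]  dy mm [0.35, -0.56, -0.31, 0.09, 0.14, 0.09, 0.12, 0.2, 0.25, 0.29]
pred [-0.269, -0.265, -0.26, -0.255, -0.249, -0.243, -0.236, -0.228, -0.22, -0.211, -0.202, -0.192, -0.182, -0.172, -0.162] phi_eq@target 0.0748
```

Call:
send_rows(
  motion=[
    {"dx": 0, "dy": -0.0002, "dz": 0, "wx": -0.002, "wy": 0, "wz": 0, "fingers": -1},
    {"dx": 0, "dy": -0.0002, "dz": 0, "wx": -0.003, "wy": 0, "wz": 0, "fingers": -1},
    {"dx": 0, "dy": 0, "dz": 0, "wx": 0, "wy": 0, "wz": 0, "fingers": -1},
    {"dx": 0, "dy": 0, "dz": 0, "wx": 0, "wy": 0, "wz": 0, "fingers": -1},
    {"dx": 0, "dy": 0, "dz": 0, "wx": 0, "wy": 0, "wz": 0, "fingers": -1},
  ],
)

```text
time_s: 11.83
tcp_pos: [507.4, -57.3, 229.9]
tcp_rot: [[0.963, 0.266, 0.035], [0.269, -0.956, -0.122], [0.001, 0.127, -0.992]]
ft_force: [-2.7, -0.3, 7.8]
gripper_width: 21.3
finger_force: 59.9
```

```bash
python3 step.py -.087 .15 2 3 0 0 0;
```

```text
t=11.88 phi_meas=0.1107 cmd=0.1123 tilt=0.1274 R=88.3 x=-101.8 theta=[-0.2468] each=[-0.243 -0.246 -0.257] f=[-1.7 -0.   8.3] w=21.6
fit G=0.2396 d=-0.0173 cost=3.97 resid(last6)=[ 0.0007  0.0021  0.0024  0.001  -0.0001 -0.0004] th=-0.2421 w=0.0771
plan mrad [-16, 13, 7, -4, -4, -2, -2, -3, -4, -4]  dy mm [1.3, -1.04, -0.59, 0.29, 0.35, 0.14, 0.13, 0.25, 0.32, 0.33]
pred [-0.242, -0.236, -0.229, -0.222, -0.215, -0.208, -0.199, -0.19, -0.181, -0.172, -0.162, -0.153, -0.143, -0.134, -0.126] phi_eq@target 0.0862
```

Call:
send_rows(
  motion=[
    {"dx": 0, "dy": 0.0002, "dz": 0, "wx": 0.002, "wy": 0, "wz": 0, "fingers": -1},
    {"dx": 0, "dy": 0, "dz": 0, "wx": 0, "wy": 0, "wz": 0, "fingers": -1},
    {"dx": 0, "dy": 0, "dz": 0, "wx": 0, "wy": 0, "wz": 0, "fingers": -1},
    {"dx": 0, "dy": 0.0002, "dz": 0, "wx": 0.003, "wy": 0, "wz": 0, "fingers": -1},
  ],
)

```text
time_s: 12.22
tcp_pos: [507.4, -57.7, 229.9]
tcp_rot: [[0.963, 0.267, 0.034], [0.269, -0.956, -0.117], [0.001, 0.122, -0.993]]
ft_force: [-2.8, -0.3, 8.2]
gripper_width: 20.9
finger_force: 59.9
```

```bash
python3 step.py -.087 .15 -2 0 0 -3; python3 seg.py | grep -A1 red
```

```text
t=12.27 phi_meas=0.1046 cmd=0.1073 tilt=0.1221 R=88.4 x=-101.8 theta=[-0.2069] each=[-0.203 -0.206 -0.216] f=[-2.1 -1.5  7.6] w=21.3
fit G=0.2460 d=-0.0153 cost=4.45 resid(last6)=[ 0.0022  0.0028  0.0018  0.0005 -0.0019  0.0006] th=-0.2012 w=0.1188
plan mrad [-23, 11, 5, -7, -8, -4, -3, -4, -4, -3]  dy mm [1.89, -0.89, -0.42, 0.57, 0.61, 0.32, 0.26, 0.33, 0.35, 0.27]
pred [-0.201, -0.191, -0.182, -0.172, -0.163, -0.153, -0.144, -0.134, -0.126, -0.118, -0.11, -0.104, -0.099, -0.094, -0.091] phi_eq@target 0.0798
red [(1582, np.float64(312.58), np.float64(162.22)), (142, np.float64(217.66), np.float64(161.66)), (3932, np.float64(241.22), np.float64(178.84)), (174, np.float64(266.6), np.float64(175.18))]
brass [(1810, np.float64(270.4), np.float64(188.02))]
```

Call:
send_rows(
  motion=[
    {"dx": 0, "dy": 0.0016, "dz": 0, "wx": 0.02, "wy": 0, "wz": 0, "fingers": -1},
    {"dx": 0, "dy": 0, "dz": 0, "wx": 0, "wy": 0, "wz": 0, "fingers": -1},
    {"dx": 0, "dy": 0.0004, "dz": 0, "wx": 0.005, "wy": 0, "wz": 0, "fingers": -1},
    {"dx": 0, "dy": 0.0004, "dz": 0, "wx": 0.005, "wy": 0, "wz": 0, "fingers": -1},
  ],
)

```text
time_s: 12.65
tcp_pos: [508.1, -60.1, 230.2]
tcp_rot: [[0.963, 0.267, 0.026], [0.268, -0.959, -0.088], [0.001, 0.092, -0.996]]
ft_force: [-3.0, -0.5, 8.2]
gripper_width: 21.3
finger_force: 59.9
```

```bash
python3 step.py -.087 .15 -20 0 -5 -5
```

```text
t=12.70 phi_meas=0.0725 cmd=0.0773 tilt=0.0917 R=88.4 x=-101.8 theta=[-0.1506] each=[-0.145 -0.148 -0.166] f=[-2.9  0.2  7.7] w=21.0
fit G=0.2483 d=-0.0146 cost=4.65 resid(last6)=[ 0.003   0.0022  0.001  -0.0017 -0.0003  0.0004] th=-0.1451 w=0.1154
plan mrad [32, -27, -22, -4, -3, -5, 1, 10, 13, 6]  dy mm [-2.55, 2.16, 1.75, 0.31, 0.21, 0.4, -0.07, -0.83, -1.02, -0.49]
pred [-0.145, -0.136, -0.127, -0.118, -0.109, -0.101, -0.095, -0.091, -0.088, -0.087, -0.087, -0.087, -0.087, -0.087, -0.087] phi_eq@target 0.0775
```

Call:
send_rows(
  motion=[
    {"dx": 0, "dy": -0.0008, "dz": 0, "wx": -0.01, "wy": 0, "wz": 0, "fingers": -1},
    {"dx": 0, "dy": 0.001, "dz": 0, "wx": 0.012, "wy": 0, "wz": 0, "fingers": -1},
    {"dx": 0, "dy": 0.001, "dz": 0, "wx": 0.012, "wy": 0, "wz": 0, "fingers": -1},
    {"dx": 0, "dy": 0.0006, "dz": 0, "wx": 0.008, "wy": 0, "wz": 0, "fingers": -1},
  ],
)

```text
time_s: 13.03
tcp_pos: [508.6, -61.8, 230.3]
tcp_rot: [[0.963, 0.268, 0.02], [0.268, -0.961, -0.067], [0.001, 0.07, -0.998]]
ft_force: [-2.7, -0.7, 7.5]
gripper_width: 21.8
finger_force: 59.9
```

```bash
python3 step.py -.087 .15 10 -12 -12 -8
```

```text
t=13.08 phi_meas=0.0486 cmd=0.0553 tilt=0.0692 R=88.4 x=-101.8 theta=[-0.1022] each=[-0.098 -0.1   -0.115] f=[-2.9 -0.1  8.3] w=21.4
fit G=0.2512 d=-0.0137 cost=6.09 resid(last6)=[ 0.0029  0.0021 -0.0007 -0.0002 -0.0023  0.0013] th=-0.0981 w=0.0888
plan mrad [9, -27, -6, 17, 19, 13, 6, -2, -6, -4]  dy mm [-0.72, 2.17, 0.48, -1.39, -1.55, -1.02, -0.48, 0.12, 0.5, 0.36]
pred [-0.098, -0.092, -0.087, -0.083, -0.081, -0.081, -0.083, -0.085, -0.086, -0.087, -0.087, -0.087, -0.087, -0.087, -0.087] phi_eq@target 0.0746
```

Call:
send_rows(
  motion=[
    {"dx": 0, "dy": 0.0008, "dz": 0, "wx": 0.01, "wy": 0, "wz": 0, "fingers": -1},
    {"dx": 0, "dy": 0.0007, "dz": 0, "wx": 0.008, "wy": 0, "wz": 0, "fingers": -1},
    {"dx": 0, "dy": -0.0003, "dz": 0, "wx": -0.004, "wy": 0, "wz": 0, "fingers": -1},
    {"dx": 0, "dy": -0.001, "dz": 0, "wx": -0.012, "wy": 0, "wz": 0, "fingers": -1},
  ],
)

```text
time_s: 13.42
tcp_pos: [508.8, -62.3, 230.4]
tcp_rot: [[0.964, 0.267, 0.019], [0.267, -0.961, -0.065], [0.001, 0.068, -0.998]]
ft_force: [-2.7, 0.8, 8.9]
gripper_width: 21.2
finger_force: 60.0
```

```bash
python3 step.py -.087 .15 -10 -8 4 12; python3 - <<'E'
import cv2
from station import eyes
f=eyes.snapshot("scene")["frame"];cv2.imwrite("pics/m1.png",cv2.resize(f[145:205,245:325],None,fx=7,fy=7,interpolation=cv2.INTER_CUBIC)[:,:,::-1])
E
```

```text
t=13.47 phi_meas=0.0563 cmd=0.0533 tilt=0.0690 R=88.4 x=-101.8 theta=[-0.0725] each=[-0.068 -0.069 -0.088] f=[-1.6 -2.2  7.4] w=21.1
fit G=0.2534 d=-0.0130 cost=8.64 resid(last6)=[ 0.0033  0.0007  0.0009 -0.0026 -0.0022  0.0018] th=-0.0738 w=0.0065
plan mrad [20, -18, -5, 14, 14, 8, 1, -4, -7, -4]  dy mm [-1.58, 1.49, 0.38, -1.11, -1.16, -0.61, -0.11, 0.34, 0.55, 0.32]
pred [-0.074, -0.074, -0.074, -0.075, -0.077, -0.079, -0.082, -0.085, -0.086, -0.087, -0.087, -0.087, -0.087, -0.087, -0.087] phi_eq@target 0.0725
```

View pics/m1.png

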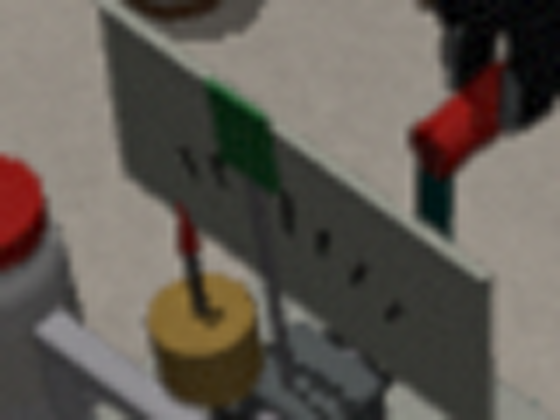

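```bash
python3 - <<'E'
from beam import *
# analyse with saved picture (no time passes): full features
im=cv2.imread("pics/m1.png")[:,:,::-1]; H,S,V=[c.astype(int) for c in cv2.split(cv2.cvtColor(im,cv2.COLOR_RGB2HSV))]
def cen(m):
    n,l,s,c=cv2.connectedComponentsWithStats(m.astype(np.uint8)); return [(int(s[k,4]),((c[k]+.5)/7-.5+[245,145]).round(2).tolist()) for k in range(1,n) if s[k,4]>150]
print("red",cen(((H<8)|(H>172))&(S>130)&(V>50)),"green",cen((H>40)&(H<90)&(S>70)&(V>25)),"brass",cen((H>17)&(H<27)&(S>120)&(V>70)))
C=json.load(open("cam.json")) if 0 else None
E
python3 - <<'E'
import sys; sys.path.insert(0,".")
import os; os.chdir(".")
from beam import *
S=dict(fx=473.2482099298154,fy=473.2482099298154,cx=324.67908110449343,cy=189.34504086501389,world_from_camera=[[-0.8527,0.4048,-0.3302,946.0183],[0.5223,0.6684,-0.5296,690.7884],[0.0063,-0.6241,-0.7813,1207.7749],[0,0,0,1]])
for a in (-.32,-.2,-.09,-.07,-.05): print(a,"tip135",proj(S,world(q,[rotp(45,0,135,a)])).round(2),"tip150",proj(S,world(q,[rotp(45,0,150,a)])).round(2),"poise",proj(S,world(q,[rotp(45,0,75,a)])).round(2),"flag150",proj(S,world(q,[rotp(10,0,150,a)])).round(2))
E
```

```text
red [(4810, [310.9, 161.68]), (3923, [247.22, 174.79]), (472, [271.37, 178.16])] green [(4593, [279.27, 164.19]), (382, [307.52, 174.05])] brass [(6199, [273.41, 190.17])]
-0.32 tip135 [[262.8  173.55]] tip150 [[261.02 168.98]] poise [[269.69 191.17]] flag150 [[270.99 161.53]]
-0.2 tip135 [[266.81 175.66]] tip150 [[265.49 171.3 ]] poise [[271.87 192.38]] flag150 [[275.49 163.76]]
-0.09 tip135 [[270.68 178.12]] tip150 [[269.83 174.03]] poise [[273.97 193.75]] flag150 [[279.85 166.39]]
-0.07 tip135 [[271.41 178.62]] tip150 [[270.63 174.58]] poise [[274.36 194.03]] flag150 [[280.66 166.93]]
-0.05 tip135 [[272.13 179.13]] tip150 [[271.45 175.16]] poise [[274.75 194.31]] flag150 [[281.47 167.49]]
```

The picture shows the pointer tip at crop (186,228), and the flag at (243,135) with its stem running down to (288,370). The stem gives a check on the flag angle that doesn't depend on plate radius.

```bash
python3 - <<'E'
from beam import *
S=dict(fx=473.2482099298154,fy=473.2482099298154,cx=324.67908110449343,cy=189.34504086501389,world_from_camera=[[-0.8527,0.4048,-0.3302,946.0183],[0.5223,0.6684,-0.5296,690.7884],[0.0063,-0.6241,-0.7813,1207.7749],[0,0,0,1]])
im=cv2.imread("pics/m1.png"); g=cv2.GaussianBlur(cv2.cvtColor(im,cv2.COLOR_BGR2GRAY),(5,5),0).astype(float)
# stem: trace darkest/brightest ridge per row between flag and bracket
for r in range(195,330,15): 
    seg=g[r,235:300]; print(r,[int(v) for v in seg[::4]])
o=np.array([-.19,-.35]); cv=lambda p:((p+o-[245,145]+.5)*7-.5).round(0).tolist()
for a in (-.12,-.10,-.08,-.06): print(a,[cv(proj(S,world(q,[rotp(10,0,r,a)]))[0]) for r in (60,90,120,150)])
print("box -.09",[cv(proj(S,world(q,[rotp(10,y,150+z,-.09)]))[0]) for y,z in((15,20),(15,-20),(-15,-20),(-15,20))])
print("board",[cv(proj(S,world(q,[[0,y,310]]))[0]) for y in(-100,100)])
E
```

```text
195 [53, 54, 52, 48, 44, 44, 46, 47, 45, 44, 46, 37, 30, 35, 46, 51, 55]
210 [55, 55, 53, 50, 45, 42, 41, 44, 50, 55, 55, 44, 30, 23, 28, 42, 54]
225 [54, 55, 55, 55, 49, 44, 44, 46, 47, 51, 55, 49, 37, 28, 30, 44, 54]
240 [51, 53, 54, 55, 53, 49, 45, 43, 46, 49, 52, 55, 56, 54, 51, 52, 54]
255 [81, 68, 59, 57, 54, 52, 46, 42, 43, 47, 50, 53, 53, 54, 54, 54, 55]
270 [150, 151, 141, 123, 102, 81, 61, 46, 42, 43, 46, 50, 52, 54, 54, 52, 52]
285 [110, 111, 117, 126, 136, 137, 123, 97, 70, 50, 47, 48, 53, 54, 54, 54, 53]
300 [108, 109, 104, 97, 100, 110, 124, 118, 88, 59, 49, 68, 97, 101, 92, 82, 69]
315 [110, 112, 111, 109, 98, 94, 115, 124, 99, 68, 51, 58, 86, 115, 136, 143, 139]
-0.12 [[273.0, 313.0], [261.0, 259.0], [249.0, 203.0], [237.0, 145.0]]
-0.1 [[275.0, 314.0], [265.0, 261.0], [254.0, 206.0], [243.0, 148.0]]
-0.08 [[277.0, 316.0], [268.0, 263.0], [258.0, 209.0], [248.0, 152.0]]
-0.06 [[279.0, 317.0], [271.0, 266.0], [263.0, 212.0], [254.0, 156.0]]
box -.09 [[267.0, 130.0], [281.0, 207.0], [225.0, 170.0], [210.0, 93.0]]
board [[102.0, -1.0], [490.0, 281.0]]
```

```bash
sed -i 's/tip=(45,0,142)/tip=(45,0,135)/' beam.py; sed -i 's/^L\["cmd"\]=x;/x=ph2; L["ph"].append([now0+.001,x]); L["cmd"]=x;/; s/^st2,ph2=meas()/st2,ph2=meas(); now0=st2["time_s"]/; s/np.diff(z)\*1.0/np.diff(z)*3.0/' step.py
python3 - <<'E'
from beam import *
S=eyes.snapshot("scene"); o=np.load("off.npy"); o[2]=np.array([262.61,173.2])-pred(S,-.32)[2]; np.save("off.npy",o); print(o[2])
E
WIN=4 python3 step.py -.083 .15
```

```text
[-0.20052101 -0.35311022]
t=13.62 phi_meas=0.0534 cmd=0.0534 tilt=0.0681 R=88.4 x=-101.7 theta=[-0.0634] each=[-0.061 -0.062 -0.07 ] f=[-3.1 -0.2  8.2] w=21.0
fit G=0.2577 d=-0.0120 cost=5.26 resid(last6)=[ 0.0008  0.0024 -0.0007 -0.0019 -0.0027  0.0029] th=-0.0658 w=0.0085
plan mrad [-4, -4, 3, 11, 14, 11, 3, -5, -8, -6]  dy mm [0.32, 0.34, -0.22, -0.88, -1.14, -0.86, -0.24, 0.36, 0.61, 0.45]
pred [-0.066, -0.066, -0.066, -0.068, -0.07, -0.073, -0.077, -0.08, -0.082, -0.083, -0.083, -0.083, -0.083, -0.083, -0.083] phi_eq@target 0.0687
```

Call:
send_rows(
  motion=[
    {"dx": 0, "dy": 0.0013, "dz": 0, "wx": 0.016, "wy": 0, "wz": 0, "fingers": -1},
    {"dx": 0, "dy": 0.0008, "dz": 0, "wx": 0.01, "wy": 0, "wz": 0, "fingers": -1},
    {"dx": 0, "dy": 0, "dz": 0, "wx": 0, "wy": 0, "wz": 0, "fingers": -1},
    {"dx": 0, "dy": -0.0008, "dz": 0, "wx": -0.01, "wy": 0, "wz": 0, "fingers": -1},
  ],
)

```text
time_s: 13.95
tcp_pos: [509.1, -63.6, 230.5]
tcp_rot: [[0.964, 0.267, 0.015], [0.267, -0.962, -0.049], [0.001, 0.051, -0.999]]
ft_force: [-3.1, 0.3, 7.8]
gripper_width: 21.2
finger_force: 60.0
```

Call:
send_rows(
  motion=[
    {"dx": 0, "dy": -0.001, "dz": 0, "wx": -0.012, "wy": 0, "wz": 0, "fingers": -1},
    {"dx": 0, "dy": 0, "dz": 0, "wx": 0, "wy": 0, "wz": 0, "fingers": -1},
    {"dx": 0, "dy": 0, "dz": 0, "wx": 0, "wy": 0, "wz": 0, "fingers": -1},
    {"dx": 0, "dy": -0.0004, "dz": 0, "wx": -0.005, "wy": 0, "wz": 0, "fingers": -1},
  ],
)

```text
time_s: 14.33
tcp_pos: [508.6, -61.9, 230.3]
tcp_rot: [[0.963, 0.267, 0.02], [0.268, -0.961, -0.066], [0.001, 0.069, -0.998]]
ft_force: [-2.7, 0.2, 8.7]
gripper_width: 21.3
finger_force: 59.9
```

```bash
GP=.255 GS=.01 WIN=1.6 python3 step.py -.083 .15 12 0 0 5
```

```text
t=14.38 phi_meas=0.0549 cmd=0.0549 tilt=0.0696 R=88.5 x=-101.8 theta=[-0.0627] each=[-0.06  -0.061 -0.071] f=[-2.1 -0.8  7.2] w=21.3
fit G=0.2550 d=-0.0097 cost=0.32 resid(last6)=[ 0.0001 -0.0008  0.0011 -0.0004  0.0001] th=-0.0642 w=-0.0285
plan mrad [-9, 2, 7, 7, 4, 2, -1, -3, -4, -3]  dy mm [0.72, -0.15, -0.59, -0.56, -0.35, -0.14, 0.07, 0.25, 0.31, 0.22]
pred [-0.064, -0.066, -0.069, -0.071, -0.074, -0.077, -0.08, -0.081, -0.082, -0.083, -0.083, -0.083, -0.083, -0.083, -0.083] phi_eq@target 0.0574
```

Call:
send_rows(
  motion=[
    {"dx": 0, "dy": 0.0005, "dz": 0, "wx": 0.006, "wy": 0, "wz": 0, "fingers": -1},
    {"dx": 0, "dy": 0, "dz": 0, "wx": 0, "wy": 0, "wz": 0, "fingers": -1},
    {"dx": 0, "dy": -0.0004, "dz": 0, "wx": -0.005, "wy": 0, "wz": 0, "fingers": -1},
    {"dx": 0, "dy": -0.0005, "dz": 0, "wx": -0.006, "wy": 0, "wz": 0, "fingers": -1},
  ],
)

```text
time_s: 14.72
tcp_pos: [508.5, -61.6, 230.3]
tcp_rot: [[0.963, 0.267, 0.021], [0.268, -0.961, -0.071], [0.001, 0.074, -0.997]]
ft_force: [-2.1, -0.8, 6.9]
gripper_width: 21.3
finger_force: 59.9
```

```bash
GP=.255 GS=.01 WIN=1.6 python3 step.py -.083 .15 -6 0 5 6
```

```text
t=14.77 phi_meas=0.0604 cmd=0.0604 tilt=0.0747 R=88.4 x=-101.8 theta=[-0.0652] each=[-0.063 -0.063 -0.074] f=[-1.4 -0.7  6.6] w=21.7
fit G=0.2550 d=-0.0091 cost=1.22 resid(last6)=[-0.0014  0.0018  0.0007 -0.0018  0.0007] th=-0.0665 w=-0.0092
plan mrad [-35, 2, 18, 14, 6, 1, -1, -3, -4, -3]  dy mm [2.83, -0.14, -1.45, -1.13, -0.47, -0.1, 0.07, 0.23, 0.33, 0.27]
pred [-0.066, -0.067, -0.068, -0.07, -0.073, -0.076, -0.079, -0.081, -0.082, -0.083, -0.083, -0.083, -0.083, -0.083, -0.083] phi_eq@target 0.0544
```

Call:
send_rows(
  motion=[
    {"dx": 0, "dy": 0.0013, "dz": 0, "wx": 0.016, "wy": 0, "wz": 0, "fingers": -1},
    {"dx": 0, "dy": 0, "dz": 0, "wx": 0, "wy": 0, "wz": 0, "fingers": -1},
    {"dx": 0, "dy": -0.0004, "dz": 0, "wx": -0.005, "wy": 0, "wz": 0, "fingers": -1},
    {"dx": 0, "dy": -0.0006, "dz": 0, "wx": -0.007, "wy": 0, "wz": 0, "fingers": -1},
  ],
)

```text
time_s: 15.1
tcp_pos: [508.6, -61.9, 230.4]
tcp_rot: [[0.963, 0.267, 0.02], [0.268, -0.961, -0.067], [0.001, 0.07, -0.998]]
ft_force: [-2.9, -0.0, 7.5]
gripper_width: 21.0
finger_force: 59.9
```

```bash
GP=.255 GS=.01 WIN=1.6 python3 step.py -.08 .15 -16 0 5 7
```

```text
t=15.15 phi_meas=0.0569 cmd=0.0569 tilt=0.0707 R=88.4 x=-101.8 theta=[-0.0662] each=[-0.064 -0.065 -0.071] f=[-2.1 -1.2  6.8] w=20.9
fit G=0.2549 d=-0.0088 cost=0.33 resid(last6)=[-0.0003  0.001  -0.0011  0.0004 -0.    ] th=-0.0663 w=-0.0027
plan mrad [-31, 1, 15, 13, 6, 2, 0, -3, -4, -3]  dy mm [2.5, -0.07, -1.25, -1.03, -0.49, -0.16, 0.03, 0.21, 0.31, 0.26]
pred [-0.066, -0.066, -0.067, -0.068, -0.071, -0.074, -0.076, -0.078, -0.079, -0.08, -0.08, -0.08, -0.08, -0.08, -0.08] phi_eq@target 0.0526
```

Call:
send_rows(
  motion=[
    {"dx": 0, "dy": 0.0021, "dz": 0, "wx": 0.026, "wy": 0, "wz": 0, "fingers": -1},
    {"dx": 0, "dy": 0, "dz": 0, "wx": 0, "wy": 0, "wz": 0, "fingers": -1},
    {"dx": 0, "dy": -0.001, "dz": 0, "wx": -0.012, "wy": 0, "wz": 0, "fingers": -1},
    {"dx": 0, "dy": -0.001, "dz": 0, "wx": -0.012, "wy": 0, "wz": 0, "fingers": -1},
  ],
)

```text
time_s: 15.48
tcp_pos: [508.7, -62.1, 230.3]
tcp_rot: [[0.964, 0.267, 0.019], [0.268, -0.961, -0.065], [0.001, 0.068, -0.998]]
ft_force: [-2.7, -0.4, 6.4]
gripper_width: 21.3
finger_force: 59.9
```

```bash
GP=.255 GS=.01 WIN=1.6 python3 step.py -.08 .15 -26 0 12 12
```

```text
t=15.53 phi_meas=0.0581 cmd=0.0581 tilt=0.0693 R=88.5 x=-101.8 theta=[-0.0734] each=[-0.071 -0.071 -0.082] f=[-1.3 -1.2  6.2] w=21.3
fit G=0.2556 d=-0.0088 cost=0.54 resid(last6)=[ 0.0006 -0.0015  0.0004  0.001  -0.0005] th=-0.0746 w=-0.0339
plan mrad [2, 4, 2, -3, -6, -5, -3, 0, 2, 1]  dy mm [-0.17, -0.34, -0.13, 0.24, 0.45, 0.41, 0.21, -0.01, -0.13, -0.12]
pred [-0.075, -0.077, -0.079, -0.081, -0.081, -0.082, -0.081, -0.081, -0.08, -0.08, -0.08, -0.08, -0.08, -0.08, -0.08] phi_eq@target 0.0531
```

Approaching the target now. The five-second hold count starts at about t=15.5.

Call:
send_rows(
  motion=[
    {"dx": 0, "dy": -0.0003, "dz": 0, "wx": -0.004, "wy": 0, "wz": 0, "fingers": -1},
    {"dx": 0, "dy": -0.0002, "dz": 0, "wx": -0.003, "wy": 0, "wz": 0, "fingers": -1},
    {"dx": 0, "dy": 0, "dz": 0, "wx": 0, "wy": 0, "wz": 0, "fingers": -1},
    {"dx": 0, "dy": 0.0003, "dz": 0, "wx": 0.004, "wy": 0, "wz": 0, "fingers": -1},
  ],
)

```text
time_s: 15.87
tcp_pos: [508.5, -61.5, 230.3]
tcp_rot: [[0.963, 0.268, 0.02], [0.269, -0.961, -0.068], [0.001, 0.071, -0.997]]
ft_force: [-1.6, -1.3, 5.9]
gripper_width: 20.9
finger_force: 59.8
```

```bash
GP=.255 GS=.01 WIN=1.6 python3 step.py -.08 .15 4 3 0 -4
```

```text
t=15.92 phi_meas=0.0540 cmd=0.0540 tilt=0.0709 R=88.5 x=-101.7 theta=[-0.083] each=[-0.082 -0.082 -0.087] f=[-2.2 -0.3  7.4] w=21.2
fit G=0.2549 d=-0.0091 cost=0.09 resid(last6)=[-0.0001  0.0001  0.0003 -0.0005  0.0002] th=-0.0835 w=-0.0063
plan mrad [10, 1, -5, -5, -3, -2, 0, 1, 2, 1]  dy mm [-0.82, -0.05, 0.37, 0.39, 0.27, 0.15, 0.04, -0.08, -0.14, -0.11]
pred [-0.084, -0.084, -0.084, -0.084, -0.083, -0.083, -0.082, -0.081, -0.08, -0.08, -0.08, -0.08, -0.08, -0.08, -0.08] phi_eq@target 0.054
```

Call:
send_rows(
  motion=[
    {"dx": 0, "dy": -0.0006, "dz": 0, "wx": -0.008, "wy": 0, "wz": 0, "fingers": -1},
    {"dx": 0, "dy": 0, "dz": 0, "wx": 0, "wy": 0, "wz": 0, "fingers": -1},
    {"dx": 0, "dy": 0.0003, "dz": 0, "wx": 0.004, "wy": 0, "wz": 0, "fingers": -1},
    {"dx": 0, "dy": 0.0003, "dz": 0, "wx": 0.004, "wy": 0, "wz": 0, "fingers": -1},
  ],
)

```text
time_s: 16.25
tcp_pos: [508.5, -61.5, 230.3]
tcp_rot: [[0.963, 0.268, 0.02], [0.269, -0.961, -0.068], [0.001, 0.071, -0.997]]
ft_force: [-1.8, -0.5, 6.5]
gripper_width: 21.3
finger_force: 59.8
```

```bash
GP=.255 GS=.01 WIN=2 python3 step.py -.081 .15 8 0 -4 -4; python3 - <<'E'
import cv2
from station import eyes
f=eyes.snapshot("scene")["frame"];cv2.imwrite("pics/m2.png",cv2.resize(f[145:205,245:325],None,fx=7,fy=7,interpolation=cv2.INTER_CUBIC)[:,:,::-1])
E
```

```text
t=16.30 phi_meas=0.0538 cmd=0.0538 tilt=0.0707 R=88.4 x=-101.8 theta=[-0.0842] each=[-0.083 -0.083 -0.088] f=[-2.5 -0.2  8.2] w=21.3
fit G=0.2550 d=-0.0091 cost=0.09 resid(last6)=[-0.      0.      0.0003 -0.0005  0.0003 -0.0001] th=-0.0838 w=0.0058
plan mrad [2, -1, -2, -1, 0, 0, 0, 0, 0, 0]  dy mm [-0.17, 0.05, 0.12, 0.07, 0.01, -0.02, -0.03, -0.03, -0.03, -0.02]
pred [-0.084, -0.083, -0.083, -0.082, -0.082, -0.082, -0.081, -0.081, -0.081, -0.081, -0.081, -0.081, -0.081, -0.081, -0.081] phi_eq@target 0.0542
```

Call:
send_rows(
  motion=[
    {"dx": 0, "dy": 0, "dz": 0, "wx": 0, "wy": 0, "wz": 0, "fingers": -1},
    {"dx": 0, "dy": 0, "dz": 0, "wx": 0, "wy": 0, "wz": 0, "fingers": -1},
    {"dx": 0, "dy": 0, "dz": 0, "wx": 0, "wy": 0, "wz": 0, "fingers": -1},
    {"dx": 0, "dy": 0, "dz": 0, "wx": 0, "wy": 0, "wz": 0, "fingers": -1},
  ],
)

```text
time_s: 16.68
tcp_pos: [508.6, -61.7, 230.3]
tcp_rot: [[0.963, 0.268, 0.02], [0.268, -0.961, -0.068], [0.001, 0.071, -0.997]]
ft_force: [-1.7, -0.3, 6.7]
gripper_width: 21.0
finger_force: 59.9
```

```bash
GP=.255 GS=.01 WIN=2 python3 step.py -.081 .15 0 0 0 0; python3 - <<'E'
from beam import *
W=eyes.snapshot("wrist"); cv2.imwrite("pics/w5.png",W["frame"][:,:,::-1])
H,S,V=[c.astype(int) for c in cv2.split(cv2.cvtColor(W["frame"],cv2.COLOR_RGB2HSV))]
def cen(m):
    n,l,s,c=cv2.connectedComponentsWithStats(m.astype(np.uint8)); return [(s[k].tolist(),c[k].round(1).tolist()) for k in range(1,n) if s[k,4]>12]
print("green",cen((H>45)&(H<80)&(S>110)&(V>30)),"red",cen(((H<8)|(H>172))&(S>130)&(V>50)))
for a in(-.1,-.08): print(a,"flag",proj(W,world(q,[rotp(10,0,170,a),rotp(10,0,150,a)])).round(1).tolist(),"tip",proj(W,world(q,[rotp(45,0,135,a),rotp(45,0,150,a)])).round(1).tolist())
E
```

```text
t=16.73 phi_meas=0.0543 cmd=0.0543 tilt=0.0712 R=88.5 x=-101.8 theta=[-0.0843] each=[-0.083 -0.083 -0.089] f=[-2.1 -1.4  7.3] w=21.1
fit G=0.2556 d=-0.0091 cost=0.17 resid(last6)=[ 0.0003 -0.0007  0.0002  0.0005 -0.0002] th=-0.0842 w=-0.0020
plan mrad [7, 0, -4, -3, -2, -1, 0, 1, 1, 1]  dy mm [-0.61, -0.01, 0.29, 0.28, 0.17, 0.08, 0.01, -0.06, -0.09, -0.08]
pred [-0.084, -0.084, -0.084, -0.084, -0.084, -0.083, -0.082, -0.082, -0.081, -0.081, -0.081, -0.081, -0.081, -0.081, -0.081] phi_eq@target 0.0546
green [] red [([583, 82, 27, 13, 228], [596.1, 87.9]), ([292, 182, 46, 129, 5257], [315.0, 244.1]), ([631, 242, 9, 7, 32], [635.8, 244.7])]
-0.1 flag [[446.3, -77.4], [402.6, -32.6]] tip [[389.2, -153.1], [415.1, -207.4]]
-0.08 flag [[431.3, -79.0], [392.3, -33.4]] tip [[380.3, -154.4], [403.3, -209.4]]
```

Call:
send_rows(
  motion=[
    {"dx": 0, "dy": -0.0005, "dz": 0, "wx": -0.006, "wy": 0, "wz": 0, "fingers": -1},
    {"dx": 0, "dy": 0, "dz": 0, "wx": 0, "wy": 0, "wz": 0, "fingers": -1},
    {"dx": 0, "dy": 0.0002, "dz": 0, "wx": 0.003, "wy": 0, "wz": 0, "fingers": -1},
    {"dx": 0, "dy": 0.0002, "dz": 0, "wx": 0.003, "wy": 0, "wz": 0, "fingers": -1},
  ],
)

```text
time_s: 17.12
tcp_pos: [508.5, -61.5, 230.3]
tcp_rot: [[0.963, 0.268, 0.02], [0.269, -0.961, -0.068], [0.001, 0.071, -0.997]]
ft_force: [-1.7, -0.9, 6.4]
gripper_width: 21.2
finger_force: 59.8
```

```bash
GP=.255 GS=.01 WIN=2 python3 step.py -.082 .15 6 0 -3 -3; python3 - <<'E'
from beam import *
T=eyes.snapshot("top"); f=T["frame"][:,:,::-1].copy(); cv2.imwrite("pics/t5.png",f)
g=cv2.resize(f[135:175,305:365],None,fx=8,fy=8,interpolation=cv2.INTER_CUBIC)
H,S,V=[c.astype(int) for c in cv2.split(cv2.cvtColor(g,cv2.COLOR_BGR2HSV))]
def cen(m):
    n,l,s,c=cv2.connectedComponentsWithStats(m.astype(np.uint8)); return [(s[k].tolist(),((c[k]+.5)/8-.5+[305,135]).round(2).tolist()) for k in range(1,n) if s[k,4]>80]
for lo in (80,110): print("green",cen((H>40)&(H<85)&(S>lo)&(V>30)))
print("red",cen(((H<9)|(H>171))&(S>110)&(V>40)),"brass",cen((H>17)&(H<27)&(S>120)&(V>70)))
for a in(-.1,-.08,-.06): print(a,"flag",proj(T,world(q,[rotp(10,0,170,a),rotp(10,0,150,a)])).round(1).tolist(),"tip",proj(T,world(q,[rotp(45,0,135,a)])).round(1).tolist(),"poise",proj(T,world(q,[rotp(45,0,90,a)])).round(1).tolist())
print("board",proj(T,world(q,[[0,-100,310],[0,100,310]])).round(1).tolist())
E
```

```text
t=17.17 phi_meas=0.0547 cmd=0.0547 tilt=0.0709 R=88.5 x=-101.7 theta=[-0.0838] each=[-0.082 -0.083 -0.089] f=[-2.9  0.1  8.1] w=21.1
fit G=0.2551 d=-0.0092 cost=0.10 resid(last6)=[-0.0001  0.0002  0.0002 -0.0005  0.0002] th=-0.0837 w=0.0044
plan mrad [1, 0, -1, 0, 0, 0, 0, 0, 0, 0]  dy mm [-0.07, 0.04, 0.07, 0.03, -0.01, -0.02, -0.02, -0.02, -0.01, -0.01]
pred [-0.084, -0.083, -0.083, -0.083, -0.083, -0.082, -0.082, -0.082, -0.082, -0.082, -0.082, -0.082, -0.082, -0.082, -0.082] phi_eq@target 0.055
green [([161, 146, 94, 46, 1721], [330.84, 155.64])]
green [([167, 149, 86, 41, 1425], [330.53, 155.74])]
red [([430, 0, 50, 114, 4488], [361.88, 140.97]), ([166, 90, 15, 22, 259], [326.14, 146.97])] brass [([103, 68, 114, 114, 8276], [324.22, 150.22])]
-0.1 flag [[332.5, 154.9], [331.5, 156.6]] tip [[326.9, 145.8]] poise [[325.1, 149.7]]
-0.08 flag [[331.3, 155.3], [330.5, 156.9]] tip [[326.0, 146.0]] poise [[324.5, 149.9]]
-0.06 flag [[330.1, 155.6], [329.4, 157.2]] tip [[325.1, 146.3]] poise [[323.9, 150.1]]
board [[363.2, 149.9], [291.5, 172.1]]
```

Call:
send_rows(
  motion=[
    {"dx": 0, "dy": 0, "dz": 0, "wx": 0, "wy": 0, "wz": 0, "fingers": -1},
    {"dx": 0, "dy": 0, "dz": 0, "wx": 0, "wy": 0, "wz": 0, "fingers": -1},
    {"dx": 0, "dy": 0, "dz": 0, "wx": 0, "wy": 0, "wz": 0, "fingers": -1},
    {"dx": 0, "dy": 0, "dz": 0, "wx": 0, "wy": 0, "wz": 0, "fingers": -1},
    {"dx": 0, "dy": 0, "dz": 0, "wx": 0, "wy": 0, "wz": 0, "fingers": -1},
  ],
)

```text
time_s: 17.63
tcp_pos: [508.6, -61.6, 230.3]
tcp_rot: [[0.963, 0.268, 0.02], [0.268, -0.961, -0.068], [0.001, 0.071, -0.997]]
ft_force: [-2.1, -0.4, 6.5]
gripper_width: 21.1
finger_force: 59.9
```

```bash
GP=.255 GS=.01 WIN=2 python3 step.py -.085 .15 0 0 0 0 0
```

```text
t=17.68 phi_meas=0.0552 cmd=0.0552 tilt=0.0712 R=88.5 x=-101.7 theta=[-0.0838] each=[-0.082 -0.083 -0.087] f=[-1.3 -0.3  6.7] w=20.9
fit G=0.2551 d=-0.0093 cost=0.13 resid(last6)=[ 0.0001  0.     -0.0005  0.0006 -0.0002] th=-0.0837 w=-0.0009
plan mrad [-1, 0, 0, 1, 1, 0, 0, 0, 0, 0]  dy mm [0.06, 0.0, -0.04, -0.05, -0.05, -0.03, -0.0, 0.02, 0.03, 0.02]
pred [-0.084, -0.084, -0.084, -0.084, -0.084, -0.084, -0.085, -0.085, -0.085, -0.085, -0.085, -0.085, -0.085, -0.085, -0.085] phi_eq@target 0.0557
```

Very steady. Holding with longer calls.

Call:
send_rows(
  motion=[
    {"dx": 0, "dy": 0, "dz": 0, "wx": 0, "wy": 0, "wz": 0, "fingers": -1},
    {"dx": 0, "dy": 0, "dz": 0, "wx": 0, "wy": 0, "wz": 0, "fingers": -1},
    {"dx": 0, "dy": 0, "dz": 0, "wx": 0, "wy": 0, "wz": 0, "fingers": -1},
    {"dx": 0, "dy": 0, "dz": 0, "wx": 0, "wy": 0, "wz": 0, "fingers": -1},
    {"dx": 0, "dy": 0, "dz": 0, "wx": 0, "wy": 0, "wz": 0, "fingers": -1},
    {"dx": 0, "dy": 0, "dz": 0, "wx": 0, "wy": 0, "wz": 0, "fingers": -1},
  ],
)

```text
time_s: 18.18
tcp_pos: [508.6, -61.6, 230.3]
tcp_rot: [[0.963, 0.268, 0.02], [0.268, -0.961, -0.068], [0.001, 0.071, -0.997]]
ft_force: [-1.8, -1.3, 8.0]
gripper_width: 21.2
finger_force: 59.9
```

```bash
GP=.255 GS=.01 WIN=2 python3 step.py -.085 .15 0 0 0 0 0 0
```

```text
t=18.23 phi_meas=0.0551 cmd=0.0551 tilt=0.0712 R=88.5 x=-101.8 theta=[-0.0837] each=[-0.083 -0.083 -0.087] f=[-1.8  0.1  6.7] w=21.5
fit G=0.2551 d=-0.0093 cost=0.14 resid(last6)=[ 0.0001 -0.0004  0.0006 -0.0004  0.0001] th=-0.0838 w=-0.0010
plan mrad [0, 0, 0, 0, 0, 0, 0, 0, 0, 0]  dy mm [0.03, 0.0, -0.03, -0.04, -0.04, -0.02, -0.0, 0.02, 0.03, 0.02]
pred [-0.084, -0.084, -0.084, -0.084, -0.084, -0.085, -0.085, -0.085, -0.085, -0.085, -0.085, -0.085, -0.085, -0.085, -0.085] phi_eq@target 0.0556
```

Call:
send_rows(
  motion=[
    {"dx": 0, "dy": 0, "dz": 0, "wx": 0, "wy": 0, "wz": 0, "fingers": -1},
    {"dx": 0, "dy": 0, "dz": 0, "wx": 0, "wy": 0, "wz": 0, "fingers": -1},
    {"dx": 0, "dy": 0, "dz": 0, "wx": 0, "wy": 0, "wz": 0, "fingers": -1},
    {"dx": 0, "dy": 0, "dz": 0, "wx": 0, "wy": 0, "wz": 0, "fingers": -1},
    {"dx": 0, "dy": 0, "dz": 0, "wx": 0, "wy": 0, "wz": 0, "fingers": -1},
    {"dx": 0, "dy": 0, "dz": 0, "wx": 0, "wy": 0, "wz": 0, "fingers": -1},
    {"dx": 0, "dy": 0, "dz": 0, "wx": 0, "wy": 0, "wz": 0, "fingers": -1},
    {"dx": 0, "dy": 0, "dz": 0, "wx": 0, "wy": 0, "wz": 0, "fingers": -1},
  ],
)

```text
time_s: 18.9
tcp_pos: [508.6, -61.6, 230.3]
tcp_rot: [[0.963, 0.268, 0.02], [0.268, -0.961, -0.068], [0.001, 0.071, -0.997]]
ft_force: [-1.7, -0.6, 6.7]
gripper_width: 21.4
finger_force: 59.9
```

```bash
GP=.255 GS=.01 WIN=2 python3 step.py -.085 .15 0 0 0 0 0 0 0 0
```

```text
t=18.95 phi_meas=0.0554 cmd=0.0554 tilt=0.0712 R=88.4 x=-101.8 theta=[-0.0838] each=[-0.083 -0.083 -0.087] f=[-2.8 -0.7  7.5] w=20.9
fit G=0.2551 d=-0.0092 cost=0.06 resid(last6)=[ 0.0001 -0.0002  0.0002 -0.    ] th=-0.0838 w=0.0003
plan mrad [-3, 0, 1, 1, 1, 0, 0, 0, 0, 0]  dy mm [0.21, 0.0, -0.1, -0.1, -0.06, -0.03, -0.0, 0.02, 0.03, 0.03]
pred [-0.084, -0.084, -0.084, -0.084, -0.084, -0.084, -0.085, -0.085, -0.085, -0.085, -0.085, -0.085, -0.085, -0.085, -0.085] phi_eq@target 0.0553
```

Call:
send_rows(
  motion=[
    {"dx": 0, "dy": 0, "dz": 0, "wx": 0, "wy": 0, "wz": 0, "fingers": -1},
    {"dx": 0, "dy": 0, "dz": 0, "wx": 0, "wy": 0, "wz": 0, "fingers": -1},
    {"dx": 0, "dy": 0, "dz": 0, "wx": 0, "wy": 0, "wz": 0, "fingers": -1},
    {"dx": 0, "dy": 0, "dz": 0, "wx": 0, "wy": 0, "wz": 0, "fingers": -1},
    {"dx": 0, "dy": 0, "dz": 0, "wx": 0, "wy": 0, "wz": 0, "fingers": -1},
    {"dx": 0, "dy": 0, "dz": 0, "wx": 0, "wy": 0, "wz": 0, "fingers": -1},
    {"dx": 0, "dy": 0, "dz": 0, "wx": 0, "wy": 0, "wz": 0, "fingers": -1},
    {"dx": 0, "dy": 0, "dz": 0, "wx": 0, "wy": 0, "wz": 0, "fingers": -1},
  ],
)

```text
time_s: 19.62
tcp_pos: [508.6, -61.6, 230.3]
tcp_rot: [[0.963, 0.268, 0.02], [0.268, -0.961, -0.068], [0.001, 0.071, -0.997]]
ft_force: [-2.2, -0.4, 7.3]
gripper_width: 21.3
finger_force: 59.9
```

```bash
GP=.255 GS=.01 WIN=2 python3 step.py -.085 .15 0 0 0 0 0 0 0 0
```

```text
t=19.67 phi_meas=0.0555 cmd=0.0555 tilt=0.0712 R=88.5 x=-101.8 theta=[-0.0835] each=[-0.083 -0.083 -0.087] f=[-3.4 -0.4  7.2] w=21.3
fit G=0.2551 d=-0.0092 cost=0.05 resid(last6)=[-0.  0. -0.] th=-0.0835 w=0.0012
plan mrad [-4, 0, 2, 2, 1, 1, 0, 0, -1, 0]  dy mm [0.3, 0.01, -0.14, -0.14, -0.09, -0.04, -0.01, 0.03, 0.05, 0.04]
pred [-0.083, -0.083, -0.083, -0.083, -0.084, -0.084, -0.084, -0.085, -0.085, -0.085, -0.085, -0.085, -0.085, -0.085, -0.085] phi_eq@target 0.0553
```

Call:
send_rows(
  motion=[
    {"dx": 0, "dy": 0.0002, "dz": 0, "wx": 0.003, "wy": 0, "wz": 0, "fingers": -1},
    {"dx": 0, "dy": 0, "dz": 0, "wx": 0, "wy": 0, "wz": 0, "fingers": -1},
    {"dx": 0, "dy": -0.0001, "dz": 0, "wx": -0.001, "wy": 0, "wz": 0, "fingers": -1},
    {"dx": 0, "dy": -0.0001, "dz": 0, "wx": -0.002, "wy": 0, "wz": 0, "fingers": -1},
    {"dx": 0, "dy": 0, "dz": 0, "wx": 0, "wy": 0, "wz": 0, "fingers": -1},
    {"dx": 0, "dy": 0, "dz": 0, "wx": 0, "wy": 0, "wz": 0, "fingers": -1},
    {"dx": 0, "dy": 0, "dz": 0, "wx": 0, "wy": 0, "wz": 0, "fingers": -1},
  ],
)

```text
time_s: 20.25
tcp_pos: [508.6, -61.6, 230.3]
tcp_rot: [[0.963, 0.268, 0.02], [0.268, -0.961, -0.068], [0.001, 0.071, -0.997]]
ft_force: [-2.4, -0.3, 6.8]
gripper_width: 21.3
finger_force: 59.8
```

```bash
GP=.255 GS=.01 WIN=2 python3 step.py -.085 .15 -3 0 1 2 0 0 0
```

```text
t=20.30 phi_meas=0.0554 cmd=0.0554 tilt=0.0712 R=88.5 x=-101.7 theta=[-0.0833] each=[-0.083 -0.083 -0.085] f=[-2.1 -0.6  7.1] w=21.4
fit G=0.2551 d=-0.0091 cost=0.05 resid(last6)=[-0.  0. -0.] th=-0.0833 w=0.0005
plan mrad [-4, 0, 2, 2, 1, 0, 0, 0, -1, 0]  dy mm [0.33, -0.0, -0.16, -0.14, -0.08, -0.03, -0.0, 0.03, 0.05, 0.04]
pred [-0.083, -0.083, -0.083, -0.083, -0.084, -0.084, -0.084, -0.085, -0.085, -0.085, -0.085, -0.085, -0.085, -0.085, -0.085] phi_eq@target 0.055
```

Call:
send_rows(
  motion=[
    {"dx": 0, "dy": 0.0003, "dz": 0, "wx": 0.004, "wy": 0, "wz": 0, "fingers": -1},
    {"dx": 0, "dy": 0, "dz": 0, "wx": 0, "wy": 0, "wz": 0, "fingers": -1},
    {"dx": 0, "dy": -0.0002, "dz": 0, "wx": -0.002, "wy": 0, "wz": 0, "fingers": -1},
    {"dx": 0, "dy": -0.0001, "dz": 0, "wx": -0.002, "wy": 0, "wz": 0, "fingers": -1},
    {"dx": 0, "dy": 0, "dz": 0, "wx": 0, "wy": 0, "wz": 0, "fingers": -1},
    {"dx": 0, "dy": 0, "dz": 0, "wx": 0, "wy": 0, "wz": 0, "fingers": -1},
    {"dx": 0, "dy": 0, "dz": 0, "wx": 0, "wy": 0, "wz": 0, "fingers": -1},
    {"dx": 0, "dy": 0, "dz": 0, "wx": 0, "wy": 0, "wz": 0, "fingers": -1},
  ],
)

```text
time_s: 20.97
tcp_pos: [508.6, -61.6, 230.3]
tcp_rot: [[0.963, 0.268, 0.02], [0.268, -0.961, -0.068], [0.001, 0.071, -0.997]]
ft_force: [-1.8, 0.1, 6.5]
gripper_width: 21.4
finger_force: 59.8
```

```bash
GP=.255 GS=.01 WIN=2 python3 step.py -.085 .15 -4 0 2 2 0 0 0 0
```

```text
t=21.02 phi_meas=0.0552 cmd=0.0552 tilt=0.0712 R=88.4 x=-101.8 theta=[-0.084] each=[-0.083 -0.083 -0.089] f=[-2.8 -0.3  6.9] w=21.1
fit G=0.2551 d=-0.0091 cost=0.05 resid(last6)=[-0.  0. -0.] th=-0.0840 w=-0.0001
plan mrad [-3, 0, 1, 1, 0, 0, 0, 0, 0, 0]  dy mm [0.21, -0.01, -0.1, -0.08, -0.03, -0.01, 0.0, 0.01, 0.02, 0.02]
pred [-0.084, -0.084, -0.084, -0.084, -0.084, -0.085, -0.085, -0.085, -0.085, -0.085, -0.085, -0.085, -0.085, -0.085, -0.085] phi_eq@target 0.0548
```

Call:
send_rows(
  motion=[
    {"dx": 0, "dy": 0, "dz": 0, "wx": 0, "wy": 0, "wz": 0, "fingers": -1},
    {"dx": 0, "dy": 0, "dz": 0, "wx": 0, "wy": 0, "wz": 0, "fingers": -1},
    {"dx": 0, "dy": 0, "dz": 0, "wx": 0, "wy": 0, "wz": 0, "fingers": -1},
    {"dx": 0, "dy": 0, "dz": 0, "wx": 0, "wy": 0, "wz": 0, "fingers": -1},
    {"dx": 0, "dy": 0, "dz": 0, "wx": 0, "wy": 0, "wz": 0, "fingers": -1},
    {"dx": 0, "dy": 0, "dz": 0, "wx": 0, "wy": 0, "wz": 0, "fingers": -1},
    {"dx": 0, "dy": 0, "dz": 0, "wx": 0, "wy": 0, "wz": 0, "fingers": -1},
    {"dx": 0, "dy": 0, "dz": 0, "wx": 0, "wy": 0, "wz": 0, "fingers": -1},
  ],
)

```text
time_s: 21.68
tcp_pos: [508.5, -61.6, 230.3]
tcp_rot: [[0.963, 0.268, 0.02], [0.268, -0.961, -0.068], [0.001, 0.071, -0.997]]
ft_force: [-1.9, -0.0, 6.7]
gripper_width: 21.4
finger_force: 59.8
```

```bash
GP=.255 GS=.01 WIN=2 python3 step.py -.31 .12 0 0 0 0 0 0 0 0
```

```text
t=21.73 phi_meas=0.0551 cmd=0.0551 tilt=0.0712 R=88.5 x=-101.8 theta=[-0.0842] each=[-0.083 -0.083 -0.088] f=[-1.6 -1.   7. ] w=21.4
fit G=0.2551 d=-0.0091 cost=0.05 resid(last6)=[-0.  0. -0.] th=-0.0841 w=0.0008
plan mrad [-6, -2, -1, -1, -1, -1, -1, 0, 0, 1]  dy mm [0.45, 0.17, 0.05, 0.07, 0.1, 0.09, 0.05, -0.0, -0.04, -0.06]
pred [-0.084, -0.084, -0.084, -0.084, -0.085, -0.087, -0.088, -0.091, -0.093, -0.097, -0.101, -0.106, -0.112, -0.118, -0.124] phi_eq@target 0.0909
```

The pointer has stayed on the flag for over 6 s (15.5→21.7 s). Now lowering.

Call:
send_rows(
  motion=[
    {"dx": 0, "dy": 0.0005, "dz": 0, "wx": 0.006, "wy": 0, "wz": 0, "fingers": -1},
    {"dx": 0, "dy": 0.0002, "dz": 0, "wx": 0.003, "wy": 0, "wz": 0, "fingers": -1},
    {"dx": 0, "dy": 0.0002, "dz": 0, "wx": 0.002, "wy": 0, "wz": 0, "fingers": -1},
    {"dx": 0, "dy": 0.0001, "dz": 0, "wx": 0.001, "wy": 0, "wz": 0, "fingers": -1},
    {"dx": 0, "dy": 0.0001, "dz": 0, "wx": 0.001, "wy": 0, "wz": 0, "fingers": -1},
  ],
)

```text
time_s: 22.15
tcp_pos: [508.8, -62.6, 230.4]
tcp_rot: [[0.963, 0.268, 0.017], [0.268, -0.962, -0.056], [0.001, 0.058, -0.998]]
ft_force: [-3.2, -1.6, 6.2]
gripper_width: 21.5
finger_force: 59.9
```

```bash
GP=.255 GS=.01 WIN=2 python3 step.py -.31 .12 -6 -3 -2 -1 -1
```

```text
t=22.20 phi_meas=0.0421 cmd=0.0421 tilt=0.0579 R=88.5 x=-101.7 theta=[-0.0876] each=[-0.087 -0.085 -0.094] f=[-1.7 -0.1  6.8] w=21.3
fit G=0.2551 d=-0.0091 cost=0.05 resid(last6)=[ 0.     -0.      0.0001 -0.    ] th=-0.0893 w=-0.0309
plan mrad [22, -4, -12, -5, 2, 4, 2, 0, 0, 1]  dy mm [-1.81, 0.29, 0.96, 0.43, -0.15, -0.29, -0.14, 0.0, 0.01, -0.05]
pred [-0.089, -0.092, -0.095, -0.098, -0.1, -0.104, -0.107, -0.111, -0.116, -0.121, -0.127, -0.133, -0.139, -0.146, -0.153] phi_eq@target 0.091
```

Call:
send_rows(
  motion=[
    {"dx": 0, "dy": -0.0004, "dz": 0, "wx": -0.005, "wy": 0, "wz": 0, "fingers": -1},
    {"dx": 0, "dy": 0, "dz": 0, "wx": 0, "wy": 0, "wz": 0, "fingers": -1},
    {"dx": 0, "dy": 0, "dz": 0, "wx": 0, "wy": 0, "wz": 0, "fingers": -1},
    {"dx": 0, "dy": -0.0002, "dz": 0, "wx": -0.003, "wy": 0, "wz": 0, "fingers": -1},
    {"dx": 0, "dy": -0.0002, "dz": 0, "wx": -0.003, "wy": 0, "wz": 0, "fingers": -1},
  ],
)

```text
time_s: 22.62
tcp_pos: [508.6, -61.8, 230.3]
tcp_rot: [[0.963, 0.268, 0.02], [0.268, -0.961, -0.066], [0.001, 0.069, -0.998]]
ft_force: [-1.5, -0.1, 7.1]
gripper_width: 21.4
finger_force: 59.9
```

```bash
GP=.255 GS=.01 WIN=2 python3 step.py -.31 .12 5 0 0 3 3
```

```text
t=22.67 phi_meas=0.0541 cmd=0.0541 tilt=0.0695 R=88.5 x=-101.8 theta=[-0.1049] each=[-0.104 -0.105 -0.106] f=[-2.8 -0.7  6. ] w=21.2
fit G=0.2549 d=-0.0090 cost=0.19 resid(last6)=[-0.0001  0.0006 -0.0008  0.0003] th=-0.1084 w=-0.0545
plan mrad [1, -1, -1, 0, 1, 1, 1, 1, 1, 1]  dy mm [-0.1, 0.06, 0.09, 0.03, -0.04, -0.07, -0.07, -0.08, -0.1, -0.12]
pred [-0.108, -0.113, -0.117, -0.122, -0.127, -0.132, -0.137, -0.143, -0.149, -0.155, -0.162, -0.168, -0.176, -0.183, -0.19] phi_eq@target 0.0899
```

Call:
send_rows(
  motion=[
    {"dx": 0, "dy": 0, "dz": 0, "wx": 0, "wy": 0, "wz": 0, "fingers": -1},
    {"dx": 0, "dy": 0, "dz": 0, "wx": 0, "wy": 0, "wz": 0, "fingers": -1},
    {"dx": 0, "dy": 0, "dz": 0, "wx": 0, "wy": 0, "wz": 0, "fingers": -1},
    {"dx": 0, "dy": -0.0001, "dz": 0, "wx": -0.001, "wy": 0, "wz": 0, "fingers": -1},
    {"dx": 0, "dy": -0.0001, "dz": 0, "wx": -0.001, "wy": 0, "wz": 0, "fingers": -1},
    {"dx": 0, "dy": -0.0002, "dz": 0, "wx": -0.002, "wy": 0, "wz": 0, "fingers": -1},
  ],
)

```text
time_s: 23.17
tcp_pos: [508.5, -61.5, 230.3]
tcp_rot: [[0.963, 0.268, 0.021], [0.268, -0.961, -0.07], [0.001, 0.073, -0.997]]
ft_force: [-1.4, -0.9, 7.4]
gripper_width: 21.3
finger_force: 59.9
```

```bash
GP=.255 GS=.01 WIN=2 python3 step.py -.31 .13 0 0 0 1 1 2
```

```text
t=23.22 phi_meas=0.0579 cmd=0.0579 tilt=0.0734 R=88.5 x=-101.7 theta=[-0.1369] each=[-0.135 -0.137 -0.139] f=[-2.6 -0.2  6.7] w=21.2
fit G=0.2557 d=-0.0088 cost=0.10 resid(last6)=[ 0.0001 -0.0004  0.0004 -0.0001] th=-0.1406 w=-0.0645
plan mrad [1, -1, -1, 0, 1, 2, 2, 2, 2, 3]  dy mm [-0.06, 0.09, 0.1, 0.01, -0.08, -0.13, -0.14, -0.16, -0.18, -0.21]
pred [-0.141, -0.146, -0.151, -0.157, -0.163, -0.169, -0.175, -0.182, -0.19, -0.197, -0.205, -0.213, -0.222, -0.23, -0.238] phi_eq@target 0.0902
```

Call:
send_rows(
  motion=[
    {"dx": 0, "dy": 0, "dz": 0, "wx": 0, "wy": 0, "wz": 0, "fingers": -1},
    {"dx": 0, "dy": 0, "dz": 0, "wx": 0, "wy": 0, "wz": 0, "fingers": -1},
    {"dx": 0, "dy": 0, "dz": 0, "wx": 0, "wy": 0, "wz": 0, "fingers": -1},
    {"dx": 0, "dy": 0, "dz": 0, "wx": 0, "wy": 0, "wz": 0, "fingers": -1},
    {"dx": 0, "dy": -0.0002, "dz": 0, "wx": -0.002, "wy": 0, "wz": 0, "fingers": -1},
    {"dx": 0, "dy": -0.0002, "dz": 0, "wx": -0.003, "wy": 0, "wz": 0, "fingers": -1},
  ],
)

```text
time_s: 23.72
tcp_pos: [508.4, -61.1, 230.3]
tcp_rot: [[0.963, 0.267, 0.022], [0.268, -0.96, -0.075], [0.001, 0.078, -0.997]]
ft_force: [-2.5, -0.4, 7.1]
gripper_width: 21.4
finger_force: 59.9
```

```bash
GP=.255 GS=.01 WIN=2 python3 step.py -.312 .13 0 0 0 0 2 3
```

```text
t=23.77 phi_meas=0.0630 cmd=0.0630 tilt=0.0785 R=88.4 x=-101.8 theta=[-0.1823] each=[-0.18  -0.183 -0.186] f=[-1.9 -1.7  6.2] w=21.2
fit G=0.2566 d=-0.0090 cost=0.13 resid(last6)=[ 0.0002 -0.0005  0.0005 -0.0002] th=-0.1880 w=-0.0988
plan mrad [10, 0, -3, 0, 3, 4, 4, 3, 3, 3]  dy mm [-0.83, -0.01, 0.22, -0.02, -0.28, -0.35, -0.3, -0.25, -0.24, -0.25]
pred [-0.188, -0.196, -0.204, -0.212, -0.22, -0.228, -0.237, -0.245, -0.253, -0.261, -0.269, -0.276, -0.282, -0.289, -0.294] phi_eq@target 0.0928
```

Call:
send_rows(
  motion=[
    {"dx": 0, "dy": -0.0008, "dz": 0, "wx": -0.01, "wy": 0, "wz": 0, "fingers": -1},
    {"dx": 0, "dy": 0, "dz": 0, "wx": 0, "wy": 0, "wz": 0, "fingers": -1},
    {"dx": 0, "dy": 0, "dz": 0, "wx": 0, "wy": 0, "wz": 0, "fingers": -1},
    {"dx": 0, "dy": -0.0002, "dz": 0, "wx": -0.003, "wy": 0, "wz": 0, "fingers": -1},
    {"dx": 0, "dy": -0.0003, "dz": 0, "wx": -0.004, "wy": 0, "wz": 0, "fingers": -1},
  ],
)

```text
time_s: 24.18
tcp_pos: [508.1, -59.8, 230.2]
tcp_rot: [[0.963, 0.267, 0.027], [0.268, -0.959, -0.091], [0.001, 0.095, -0.995]]
ft_force: [-1.7, 0.5, 6.7]
gripper_width: 21.2
finger_force: 59.9
```

```bash
GP=.255 GS=.01 WIN=2 python3 step.py -.312 .13 10 0 0 3 4
```

```text
t=24.23 phi_meas=0.0802 cmd=0.0802 tilt=0.0956 R=88.4 x=-101.8 theta=[-0.234] each=[-0.231 -0.234 -0.24 ] f=[-1.9 -0.6  5.8] w=21.6
fit G=0.2572 d=-0.0092 cost=0.15 resid(last6)=[ 0.0001 -0.0005  0.0006 -0.0002] th=-0.2404 w=-0.1094
plan mrad [-2, 5, 8, 7, 6, 5, 4, 3, 0, -3]  dy mm [0.17, -0.37, -0.61, -0.56, -0.46, -0.39, -0.34, -0.21, 0.01, 0.27]
pred [-0.24, -0.249, -0.258, -0.266, -0.275, -0.283, -0.29, -0.297, -0.302, -0.306, -0.309, -0.311, -0.312, -0.312, -0.312] phi_eq@target 0.0947
```

Call:
send_rows(
  motion=[
    {"dx": 0, "dy": 0, "dz": 0, "wx": 0, "wy": 0, "wz": 0, "fingers": -1},
    {"dx": 0, "dy": -0.0004, "dz": 0, "wx": -0.005, "wy": 0, "wz": 0, "fingers": -1},
    {"dx": 0, "dy": -0.0006, "dz": 0, "wx": -0.008, "wy": 0, "wz": 0, "fingers": -1},
    {"dx": 0, "dy": -0.0005, "dz": 0, "wx": -0.006, "wy": 0, "wz": 0, "fingers": -1},
  ],
)

```text
time_s: 24.57
tcp_pos: [507.6, -58.4, 230.0]
tcp_rot: [[0.963, 0.266, 0.032], [0.268, -0.957, -0.11], [0.001, 0.114, -0.993]]
ft_force: [-2.4, -0.7, 8.0]
gripper_width: 21.4
finger_force: 59.8
```

```bash
GP=.255 GS=.01 WIN=2 python3 step.py -.316 .13 0 5 8 6
```

```text
t=24.62 phi_meas=0.1000 cmd=0.1000 tilt=0.1150 R=88.4 x=-101.8 theta=[-0.2769] each=[-0.274 -0.278 -0.282] f=[-1.2 -0.4  6.2] w=21.4
fit G=0.2591 d=-0.0090 cost=0.20 resid(last6)=[ 0.0002 -0.0006  0.0004  0.0002 -0.0002] th=-0.2828 w=-0.0986
plan mrad [-1, 10, 9, 2, -5, -7, -6, -4, -2, -1]  dy mm [0.08, -0.79, -0.76, -0.14, 0.38, 0.53, 0.45, 0.29, 0.15, 0.06]
pred [-0.283, -0.29, -0.297, -0.303, -0.308, -0.312, -0.314, -0.315, -0.316, -0.316, -0.316, -0.316, -0.316, -0.316, -0.316] phi_eq@target 0.097
```

Call:
send_rows(
  motion=[
    {"dx": 0, "dy": -0.0005, "dz": 0, "wx": -0.006, "wy": 0, "wz": 0, "fingers": -1},
    {"dx": 0, "dy": -0.0008, "dz": 0, "wx": -0.01, "wy": 0, "wz": 0, "fingers": -1},
    {"dx": 0, "dy": -0.0004, "dz": 0, "wx": -0.005, "wy": 0, "wz": 0, "fingers": -1},
    {"dx": 0, "dy": 0, "dz": 0, "wx": 0, "wy": 0, "wz": 0, "fingers": -1},
  ],
)

```text
time_s: 24.95
tcp_pos: [507.1, -56.6, 229.8]
tcp_rot: [[0.963, 0.266, 0.037], [0.269, -0.954, -0.13], [0.001, 0.135, -0.991]]
ft_force: [-2.1, -0.0, 7.4]
gripper_width: 21.6
finger_force: 59.8
```

```bash
GP=.255 GS=.01 WIN=2 python3 step.py -.318 .13 6 10 5 0
```

```text
t=25.00 phi_meas=0.1202 cmd=0.1202 tilt=0.1354 R=88.3 x=-101.8 theta=[-0.3077] each=[-0.305 -0.309 -0.311] f=[-2.2  0.1  7. ] w=21.1
fit G=0.2572 d=-0.0095 cost=0.09 resid(last6)=[ 0.0001 -0.0002  0.      0.0003 -0.0001] th=-0.3096 w=-0.0277
plan mrad [-45, 7, 23, 9, -6, -9, -4, 0, 2, 1]  dy mm [3.62, -0.58, -1.85, -0.72, 0.49, 0.73, 0.36, -0.02, -0.13, -0.07]
pred [-0.31, -0.311, -0.312, -0.314, -0.316, -0.317, -0.318, -0.318, -0.318, -0.318, -0.318, -0.318, -0.318, -0.318, -0.318] phi_eq@target 0.0969
```

Call:
send_rows(
  motion=[
    {"dx": 0, "dy": 0.0012, "dz": 0, "wx": 0.015, "wy": 0, "wz": 0, "fingers": -1},
    {"dx": 0, "dy": 0.0008, "dz": 0, "wx": 0.01, "wy": 0, "wz": 0, "fingers": -1},
    {"dx": 0, "dy": 0, "dz": 0, "wx": 0, "wy": 0, "wz": 0, "fingers": -1},
    {"dx": 0, "dy": 0, "dz": 0, "wx": 0, "wy": 0, "wz": 0, "fingers": -1},
    {"dx": 0, "dy": 0, "dz": 0, "wx": 0, "wy": 0, "wz": 0, "fingers": -1},
  ],
)

```text
time_s: 25.42
tcp_pos: [507.8, -58.8, 230.1]
tcp_rot: [[0.963, 0.266, 0.031], [0.268, -0.958, -0.106], [0.001, 0.11, -0.994]]
ft_force: [-1.4, -1.3, 7.4]
gripper_width: 21.2
finger_force: 59.8
```

```bash
GP=.255 GS=.01 WIN=2 python3 step.py -.32 .13 -15 -10 0 0 0
```

```text
t=25.47 phi_meas=0.0914 cmd=0.0914 tilt=0.1103 R=88.4 x=-101.8 theta=[-0.3191] each=[-0.318 -0.32  -0.319] f=[-1.5 -0.7  7.8] w=21.3
fit G=0.2606 d=-0.0089 cost=0.45 resid(last6)=[ 0.0003 -0.0007 -0.0003  0.0011 -0.0004] th=-0.3199 w=-0.0205
plan mrad [29, 0, -12, -9, -3, -1, 0, 0, 1, 1]  dy mm [-2.39, -0.03, 0.99, 0.74, 0.25, 0.04, 0.02, -0.02, -0.09, -0.11]
pred [-0.32, -0.322, -0.323, -0.324, -0.323, -0.322, -0.322, -0.321, -0.32, -0.32, -0.32, -0.32, -0.32, -0.32, -0.32] phi_eq@target 0.0994
```

Landed gently. Unwinding the lever to zero twist.

Call:
send_rows(
  motion=[
    {"dx": 0, "dy": 0.0008, "dz": 0, "wx": 0.01, "wy": 0, "wz": 0, "fingers": -1},
    {"dx": 0, "dy": 0.0016, "dz": 0, "wx": 0.02, "wy": 0, "wz": 0, "fingers": -1},
    {"dx": 0, "dy": 0.0016, "dz": 0, "wx": 0.02, "wy": 0, "wz": 0, "fingers": -1},
    {"dx": 0, "dy": 0.0016, "dz": 0, "wx": 0.02, "wy": 0, "wz": 0, "fingers": -1},
    {"dx": 0, "dy": 0.0016, "dz": 0, "wx": 0.02, "wy": 0, "wz": 0, "fingers": -1},
    {"dx": 0, "dy": 0.0016, "dz": 0, "wx": 0.02, "wy": 0, "wz": 0, "fingers": -1},
    {"dx": 0, "dy": 0.0016, "dz": 0, "wx": 0.02, "wy": 0, "wz": 0, "fingers": -1},
    {"dx": 0, "dy": 0.0016, "dz": 0, "wx": 0.02, "wy": 0, "wz": 0, "fingers": -1},
  ],
)

```text
time_s: 26.13
tcp_pos: [511.1, -70.3, 230.5]
tcp_rot: [[0.963, 0.268, -0.01], [0.268, -0.962, 0.04], [0.001, -0.041, -0.999]]
ft_force: [-0.9, -0.7, 5.5]
gripper_width: 21.0
finger_force: 59.7
```

Call:
send_rows(
  motion=[
    {"dx": 0, "dy": 0.0016, "dz": 0, "wx": 0.02, "wy": 0, "wz": 0, "fingers": -1},
    {"dx": 0, "dy": 0.0016, "dz": 0, "wx": 0.02, "wy": 0, "wz": 0, "fingers": -1},
    {"dx": 0, "dy": 0.0016, "dz": 0, "wx": 0.02, "wy": 0, "wz": 0, "fingers": -1},
    {"dx": 0, "dy": 0.0016, "dz": 0, "wx": 0.02, "wy": 0, "wz": 0, "fingers": -1},
    {"dx": 0, "dy": 0.0016, "dz": 0, "wx": 0.02, "wy": 0, "wz": 0, "fingers": -1},
    {"dx": 0, "dy": 0.0016, "dz": 0, "wx": 0.02, "wy": 0, "wz": 0, "fingers": -1},
    {"dx": 0, "dy": 0.0016, "dz": 0, "wx": 0.02, "wy": 0, "wz": 0, "fingers": -1},
    {"dx": 0, "dy": 0.0016, "dz": 0, "wx": 0.02, "wy": 0, "wz": 0, "fingers": -1},
  ],
)

```text
time_s: 26.8
tcp_pos: [514.5, -82.4, 229.0]
tcp_rot: [[0.963, 0.264, -0.052], [0.269, -0.944, 0.193], [0.002, -0.199, -0.98]]
ft_force: [1.4, -1.7, 2.6]
gripper_width: 21.3
finger_force: 59.4
```

Call:
send_rows(
  motion=[
    {"dx": 0, "dy": 0.0016, "dz": 0, "wx": 0.02, "wy": 0, "wz": 0, "fingers": -1},
    {"dx": 0, "dy": 0.0016, "dz": 0, "wx": 0.02, "wy": 0, "wz": 0, "fingers": -1},
    {"dx": 0, "dy": 0.0016, "dz": 0, "wx": 0.02, "wy": 0, "wz": 0, "fingers": -1},
    {"dx": 0, "dy": 0.0016, "dz": 0, "wx": 0.02, "wy": 0, "wz": 0, "fingers": -1},
    {"dx": 0, "dy": 0.0008, "dz": 0, "wx": 0.01, "wy": 0, "wz": 0, "fingers": -1},
    {"dx": 0, "dy": 0, "dz": 0, "wx": 0, "wy": 0, "wz": 0, "fingers": -1},
    {"dx": 0, "dy": 0, "dz": 0, "wx": 0, "wy": 0, "wz": 0, "fingers": -1},
  ],
)

```text
time_s: 27.38
tcp_pos: [516.3, -88.9, 227.4]
tcp_rot: [[0.963, 0.258, -0.075], [0.269, -0.923, 0.275], [0.002, -0.285, -0.958]]
ft_force: [2.3, -2.5, 1.2]
gripper_width: 21.4
finger_force: 59.4
```

```bash
python3 - <<'E'
from beam import *
S=eyes.snapshot("scene");print(theta(S,np.load("off.npy")));s=sensors.state();print(s["time_s"],phi(s),s["ft_force"])
E
```

```text
(np.float64(-0.31961988526152413), array([-0.31941107, -0.3199446 , -0.31938807]))
27.4333 (np.float64(-0.2986809290235248), np.float64(89.02405055631328), np.float64(-0.28862797136639395), np.float64(-101.76243422660968)) [ 2.47342892 -1.58599165  1.07812434]
```

Call:
send_rows(
  motion=[
    {"dx": 0, "dy": 0.0013, "dz": 0, "wx": 0.015, "wy": 0, "wz": 0, "fingers": -1},
    {"dx": 0, "dy": 0.0013, "dz": 0, "wx": 0.015, "wy": 0, "wz": 0, "fingers": -1},
    {"dx": 0, "dy": 0, "dz": 0, "wx": 0, "wy": 0, "wz": 0, "fingers": -1},
    {"dx": 0, "dy": 0, "dz": 0, "wx": 0, "wy": 0, "wz": 0, "fingers": -0.4},
    {"dx": 0, "dy": 0, "dz": 0, "wx": 0, "wy": 0, "wz": 0, "fingers": -0.2},
    {"dx": 0, "dy": 0, "dz": 0, "wx": 0, "wy": 0, "wz": 0, "fingers": 0},
    {"dx": 0, "dy": 0, "dz": 0, "wx": 0, "wy": 0, "wz": 0, "fingers": 0.4},
    {"dx": 0, "dy": 0, "dz": 0, "wx": 0, "wy": 0, "wz": 0, "fingers": 1},
  ],
)

```text
time_s: 28.1
tcp_pos: [516.4, -91.1, 226.6]
tcp_rot: [[0.963, 0.256, -0.084], [0.27, -0.914, 0.302], [0.001, -0.314, -0.95]]
ft_force: [-0.1, 0.1, 1.1]
gripper_width: 65.7
finger_force: 0.0
```

Call:
send_rows(
  motion=[
    {"dx": 0, "dy": 0, "dz": 0, "wx": 0, "wy": 0, "wz": 0, "fingers": 1},
    {"dx": 0, "dy": 0, "dz": 0, "wx": 0, "wy": 0, "wz": 0, "fingers": 1},
    {"dx": 0, "dy": 0, "dz": 0, "wx": 0, "wy": 0, "wz": 0, "fingers": 1},
    {"dx": 0, "dy": 0, "dz": 0, "wx": 0, "wy": 0, "wz": 0, "fingers": 1},
  ],
)

```text
time_s: 28.43
tcp_pos: [516.8, -91.3, 226.7]
tcp_rot: [[0.963, 0.256, -0.083], [0.269, -0.914, 0.302], [0.001, -0.314, -0.95]]
ft_force: [-0.5, -0.9, 0.0]
gripper_width: 85.5
finger_force: 0.0
```

```bash
python3 go.py -.32 80; python3 - <<'E'
from beam import *
S=eyes.snapshot("scene");print(theta(S,np.load("off.npy")))
a=eyes.snapshot("wrist")
hsv=cv2.cvtColor(a["frame"],cv2.COLOR_RGB2HSV);m=(((hsv[...,0]<8)|(hsv[...,0]>172))&(hsv[...,1]>150)).astype(np.uint8)
n,l,s,c=cv2.connectedComponentsWithStats(m);[print(s[i],c[i]) for i in range(1,n) if s[i,4]>200]
E
```

```text
28.4333 [516.8 -91.3 226.7] [ 52.4  26.9 -45.4  98.3   2.4  69.9 -66.4] [-0.49 -0.95  0.03] 85.52338926859517 0.0
[-0.1 -1.   1.1] [ 0.001 -0.003 -0.004]
(np.float64(-0.31997133595920135), array([-0.3200427 , -0.32005581, -0.31965966]))
[ 509    0   97   36 2358] [553.00381679  15.22561493]
[ 293  182   46  129 5329] [315.60067555 243.73071871]
```

Released and centred; I'm backing straight out along the tool axis.

Call:
send_rows(
  motion=[
    {"dx": 0, "dy": 0, "dz": -0.015, "wx": 0, "wy": 0, "wz": 0, "fingers": 1},
    {"dx": 0, "dy": 0, "dz": -0.02, "wx": 0, "wy": 0, "wz": 0, "fingers": 1},
    {"dx": 0, "dy": 0, "dz": -0.02, "wx": 0, "wy": 0, "wz": 0, "fingers": 1},
    {"dx": 0, "dy": 0, "dz": -0.02, "wx": 0, "wy": 0, "wz": 0, "fingers": 1},
    {"dx": 0, "dy": 0, "dz": -0.02, "wx": 0, "wy": 0, "wz": 0, "fingers": 1},
    {"dx": 0, "dy": 0, "dz": -0.02, "wx": 0, "wy": 0, "wz": 0, "fingers": 1},
    {"dx": 0, "dy": 0, "dz": 0, "wx": 0, "wy": 0, "wz": 0, "fingers": 1},
    {"dx": 0, "dy": 0, "dz": 0, "wx": 0, "wy": 0, "wz": 0, "fingers": 1},
  ],
)

```text
time_s: 29.2
tcp_pos: [527.0, -126.5, 336.6]
tcp_rot: [[0.963, 0.256, -0.081], [0.269, -0.915, 0.302], [0.003, -0.312, -0.95]]
ft_force: [1.4, -0.5, -0.3]
gripper_width: 85.3
finger_force: 0.0
```

```bash
python3 - <<'E'
from beam import *
S=eyes.snapshot("scene");print(theta(S,np.load("off.npy")));s=sensors.state();print(s["time_s"],s["tcp_pos"],s["ft_force"],np.abs(s["dq"]).max())
cv2.imwrite("pics/end.png",S["frame"][:,:,::-1])
E
```

```text
(np.float64(-0.3196570922977677), array([-0.31999993, -0.31964383, -0.31899793]))
29.25 [ 526.30428455 -125.99331606  335.64714608] [-0.31003041  0.06487692  0.31263901] 1.4297958883105453
```

View pics/end.png

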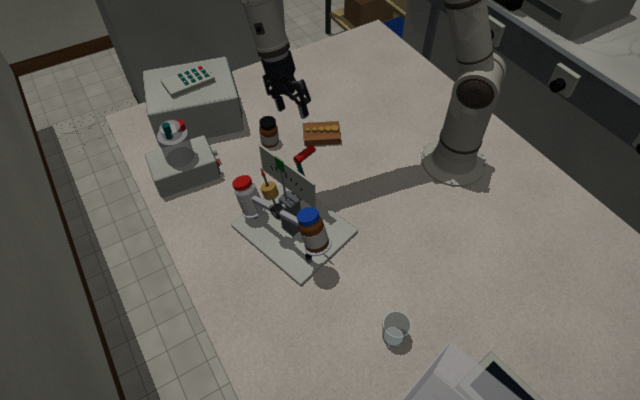

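The final picture shows the beam back on its rest, the handle free at (304,155) as at the start, the other items where they were, and the gripper clear at (287,90).

```bash
python3 -c "
from station import robot; print(robot.hand_in())"
```

```text
the job is handed in; nothing more can be done
None
```

I raised the beam to the green flag and held it there for about 6 s, steady to about 0.001 rad and about 0.01 rad from my estimate of the flag angle; it then went gently back onto its rest, the lever was let go, and the job was handed in at about 29 s; the first grip attempt closed on top of the handle and pressed it lightly (about 6 N) before I re-gripped.

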